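# Turn and set out the aroma stones

## Task

The plaster aroma stones on the cork strip have dried dish-down. Send them down the tipping ramp so that they turn over onto its landing pad, and then lean every stone on the display stand, side by side, each standing squarely on the lip and flat against the sloping back board with its dish showing. Leave the jar and the small bottles where they are.

Things in the scene. Friction and masses are not known exactly. Their poses are not given: they have to be found in the camera images.
- stone0: aroma stone: flat off-white plaster slab 70 x 56 x 14 mm (x, y, z), about 80 g. One large face is plain, the other shows a round dark dish 42 mm across (drawn only: both faces are flat). Origin at the slab's centre; z points out of the PLAIN face: z up = dish down (the start), z down = dish up. Three or four of the four stones are present
- stone1: aroma stone: flat off-white plaster slab 70 x 56 x 14 mm (x, y, z), about 80 g. One large face is plain, the other shows a round dark dish 42 mm across (drawn only: both faces are flat). Origin at the slab's centre; z points out of the PLAIN face: z up = dish down (the start), z down = dish up. Three or four of the four stones are present
- stone2: aroma stone: flat off-white plaster slab 70 x 56 x 14 mm (x, y, z), about 80 g. One large face is plain, the other shows a round dark dish 42 mm across (drawn only: both faces are flat). Origin at the slab's centre; z points out of the PLAIN face: z up = dish down (the start), z down = dish up. Three or four of the four stones are present
- stone3: aroma stone: flat off-white plaster slab 70 x 56 x 14 mm (x, y, z), about 80 g. One large face is plain, the other shows a round dark dish 42 mm across (drawn only: both faces are flat). Origin at the slab's centre; z points out of the PLAIN face: z up = dish down (the start), z down = dish up. Three or four of the four stones are present
- drying_board: flat cork strip 90 x 420 mm, 4 mm thick, on which the stones lie at the start in a row along its y axis, about 110 mm apart. Fixed; origin at the centre of its underside
- ramp: fixed wooden tipping ramp. Origin on the table under the middle of the lip (the ramp's lower edge). The plane ramp, 120 mm wide (y), starts at the lip 154 mm above the table and rises to +x (away from the robot) at 43 degrees, 125 mm long on the slope; no side walls. An upright panel, its face 6 mm behind the lip, closes the space under the lip
- lip (a point): middle of the ramp's lower edge, 154 mm above the table. A stone laid flat on the slope, its 70 mm side up and down the slope, its centre 40 to 70 mm up the slope from here, slides when let go, drops over the lip and turns over, coming to rest about 120 mm in front of the lip (20 to 170). About one in ten fails to turn; try again
- pad (a point): centre of the top of the fixed cork landing pad in front (-x) of the ramp: 230 mm (x) by 180 mm, 4 mm thick, flat, reaching back to the ramp's upright panel
- display: fixed dark wooden display stand, 470 mm wide along its y. Origin on the table under the middle of the crease where its sloping back board meets its front lip; +x away from the robot
- backboard: the stand's back board, fixed to it, leaning back 45 degrees. Origin at the middle of the crease between board and lip, 20 mm above the table, on the board's face; x points up the slope (the board reaches 86 mm), y along the stand, z out of the face towards the robot and up. The lip at x = 0 stands 14 mm out of the face and is 6 mm thick. Stones let go on the board slide down until they stand on the lip. Room for four stones side by side, 105 mm apart from centre to centre
- jar: bystander: glass jar with black lid, 100 mm across, 150 mm tall, standing; origin at the centre of its underside
- vial0: bystander: small stoppered bottle, 42 mm across, 100 mm tall, standing behind the display; origin at the centre of its underside
- vial1: bystander: small stoppered bottle, 42 mm across, 100 mm tall, standing behind the display; origin at the centre of its underside
Things that resemble listed ones, but are neither listed nor needed, are in the scene too. Leave any orange look-alike of the stone0 alone.

How it is judged:
By the outcome, as a careful person would: the job done as asked, in the order asked, and still so for the second after the job is handed in, with the robot touching nothing.
Of stone0, stone1, stone2, stone3 only 3 to 4 are there at a start; the rules pass over those that are not, and their reading is None.
At some moment in a run one of stone0, stone1, stone2, stone3 may be knocked a few centimetres aside while the robot is not near it.
Once in a run the grip may slacken for a moment while it holds something.
It also fails if it takes over 210 s, if anything falls off the work surface, if the arm or the gripper's body presses on something with over 40 N, if the wrist force passes 120 N, or if a joint passes its speed limit or range.

## Robot

A 6-joint arm with a two-finger parallel gripper is mounted at the origin on the work surface. World frame = base frame: x ahead of the robot, y to its left, z up, the work surface at z = 0. Lengths are in m, angles in degrees, forces in N, time in s.
With the tool pointing down it reaches from about 0.35 to 0.875 m from the base axis. Payload 4.2 kg.
Tool frame: the origin (TCP) lies on the centre line of the jaws, within the pads' length; the fingertips stand 25 mm ahead of it and the grasp point (between the pads) lies 6 mm ahead of it; z points along the fingers, y is the line along which they close (so a half turn about z gives the same grasp; the last joint's range is limited). The gripper opens to 87 mm and grips with 3 to 60 N. Pads are 19 mm wide; open, the fingers measure 117 mm over their backs; the gripper's body (75 mm by 190 mm) begins 51 mm behind the grasp point.
Start: joints at [-54.11, 22.042, 0.453, 0, -68.411, -14.817], TCP at [0.225, -0.583, 0.248] pointing down, gripper open.
Joint ranges: [-179.83, 179.83], [-69.29, 118.12], [-61.27, 80.66], [-181.25, 117.63], [-171.15, -9.14], [-177.46, 177.46]. Speed limits (degrees/s): [159.86, 159.86, 180, 180, 180, 180].

## Interface

Orientations are given as a 3x3 rotation matrix whose columns are the frame's x, y, z axes.
In Python, from station import r gives the robot as it stands.
- The arm moves only by the tool move_arm, never from a script. Its argument "series" is a list of rows, each an object with "grip": the opening, from 0 (shut) to 1 (fully open); "xyz": the shift along the tool's x, y, z in mm, a list of three; "angular": the turn, a rotation vector about the tool's x, y, z in rad, a list of three. A call has 1 to 10 rows; each row is the pose to reach, as a shift and turn from the pose commanded when the call began, along the tool's axes at that moment; what a row does not reach only later rows make up. A row lasts 1/10 s, in which the tool goes at most 50 mm and 8.59 degrees, less where a joint would pass 70% of its speed; a pose out of reach is approached as far as the arm can. A call with a gripper value outside its range is refused whole. The fingers move at their own pace and stop on an object; the grip force is fixed at half the most. Time passes only in rows, so rows that repeat a pose let the fingers close. It gives the time, the measured TCP pose, the force, the opening and the grip force at its end, in the units of the state.
- r.sense(): the state, without advancing time (a new reading comes with each control period).
- r.capture(name): name is "side" or "top" or "wrist"; returns a dict with "img" (400x640x3 uint8, red, green, blue), "camera_matrix" (3x3 intrinsics, pixels), "rvec" (rotation vector, rad) and "tvec" (3), from world to camera coordinates, as OpenCV has them; the wrist camera has in their place "hand_eye" (4x4, takes a point from camera to tool coordinates, whose origin is the TCP and whose axes are the flange's). Camera axes: x right, y down, z forward; pixel columns grow to the right and rows downward; lengths in m; the calibration is good to about 2 mm. A picture is of the moment at which its call begins: read the wrist's pose just before it. There is no depth.
- r.finish_job(): hands the job in; it is judged then, once.
The state is a dict: "time_s": time; "joints": joint angles; "joint_velocities": joint speeds; "effort": joint torques, N m; "tcp_pos": TCP position; "ee_rot": TCP orientation; "wrist_force": force on the tool from outside, world axes, zero at the start; "moment": the same for the moment, N m; "gripper_width": opening from 0.0 (shut) to 1.0 (fully open); "gripper_force": force on a finger pad.
Only numpy, scipy, OpenCV 4.12 (cv2) and the standard library are available. Lean on these libraries where they do the work, as an engineer would, in place of code of your own. Each camera call takes 0.05 s, during which the arm holds its last target. There are 200 camera calls.

## Working session

There is one attempt and no reset: what is moved stays moved. The work goes in short steps, Python scripts to look and compute and a tool call to move; the robot and the scene stay as the last step left them, time stands still between calls to the robot, and variables do not carry over. Pictures are saved under pics/ and viewed, at most 14 in all, crops included, and the job is handed in when it is done.

Besides the shell and the picture viewer there is one more tool, called after "Call:" as name([rows], argument=value, ...), one row to a line, values as JSON. move_arm: Moves the arm, as the interface text tells. Its arguments: {"type":"object","properties":{"series":{"type":"array"}},"required":["series"]}

```bash
mkdir -p pics; ls
python3 - <<'E'
from station import r
import cv2,numpy as np
for n in("top","side"):
    c=r.capture(n); cv2.imwrite(f"pics/{n}0.png",c["img"][...,::-1]); np.savez(f"{n}.npz",**c)
    print(n,c["camera_matrix"].tolist(),c["rvec"],c["tvec"])
print(r.sense())
E
```

```text
pics
top [[505.88363010862827, 0.0, 315.40266099442636], [0.0, 505.88363010862827, 206.9623406723507], [0.0, 0.0, 1.0]] [ 2.14731757 -2.09275029  0.20099314] [-0.11940933  0.55638491  1.48093403]
side [[440.7318474091064, 0.0, 316.3897732965495], [0.0, 440.7318474091064, 200.17371615568206], [0.0, 0.0, 1.0]] [ 0.62552347 -2.71502917  1.04862229] [0.4178917  0.33209034 0.91071552]
{'time_s': 0.1, 'joints': array([-5.41111010e+01,  2.20868088e+01,  3.86601420e-01, -2.34575664e-02,
       -6.84116610e+01, -1.48186689e+01]), 'joint_velocities': array([ 0.00629931, -0.11029271,  0.13654217,  0.10192771, -0.03253611,
       -0.00662895]), 'effort': array([-3.78606037e-04, -3.91689456e+01,  1.87934643e+01,  4.23189595e+00,
        1.34730869e-02, -6.18108879e-05]), 'tcp_pos': array([ 0.22454711, -0.58273947,  0.24656211]), 'ee_rot': array([[-9.33194681e-01, -3.59370265e-01, -8.36131758e-04],
       [-3.59371214e-01,  9.33192945e-01,  1.80494851e-03],
       [ 1.31627434e-04,  1.98485003e-03, -9.99998022e-01]]), 'wrist_force': array([-0.66537459, -0.61406077,  0.20052316]), 'moment': array([-0.00667696,  0.03923259,  0.00954017]), 'gripper_force': 0.0, 'gripper_width': 1.0007411522519931}
```

View pics/top0.png

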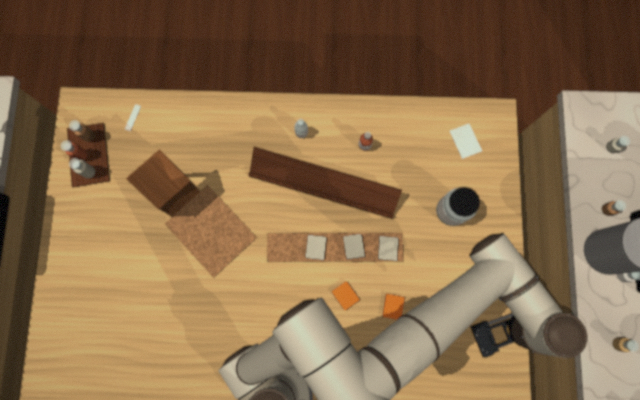

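View pics/side0.png

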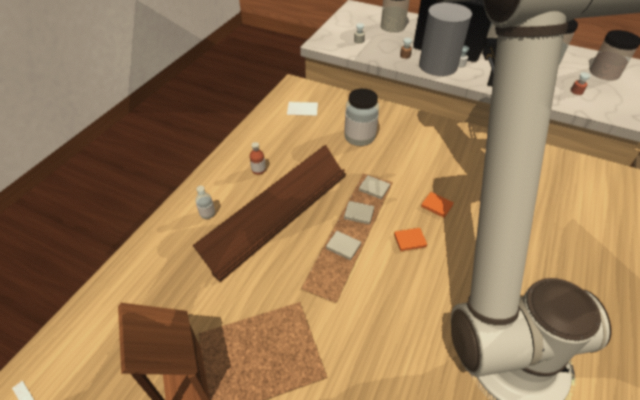

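The top view shows three stones at (316,247), (354,246) and (388,248), and the strip's left slot is empty. It also shows the ramp at (163,182), its pad at (212,237), the display running from (252,160) to (398,205), the jar at (460,205) and two orange decoys. The side view shows the same three stones.

```bash
cat > h.py <<'E'
import numpy as np,cv2
from station import r
from scipy.spatial.transform import Rotation as R
def look(n):
    s=r.sense(); c=r.capture(n)
    K=c["camera_matrix"]
    if n=="wrist":
        H=np.array(c["hand_eye"]); T=np.eye(4); T[:3,:3]=s["ee_rot"]; T[:3,3]=s["tcp_pos"]; W=T@H
    else:
        V=np.eye(4); V[:3,:3]=cv2.Rodrigues(np.array(c["rvec"]))[0]; V[:3,3]=np.ravel(c["tvec"]); W=np.linalg.inv(V)
    return c["img"],K,W
def ray(K,W,uv): 
    uv=np.atleast_2d(np.asarray(uv,float)); d=np.c_[uv,np.ones(len(uv))]@np.linalg.inv(K).T@W[:3,:3].T
    return W[:3,3],d
def onplane(K,W,uv,p,n=(0,0,1)):
    o,d=ray(K,W,uv); n=np.array(n,float)
    return o+d*(((np.array(p)-o)@n)/(d@n))[:,None]
def onz(K,W,uv,z): return onplane(K,W,uv,(0,0,z))
def proj(K,W,P):
    V=np.linalg.inv(W); q=np.atleast_2d(P)@V[:3,:3].T+V[:3,3]; q=q@K.T; return q[:,:2]/q[:,2:]
def rects(mask,K,W,z,amin=60):
    """rectangles (centre, sizes mm, angle of long side) of the blobs, in the plane z"""
    out=[]
    for c in cv2.findContours(mask,cv2.RETR_EXTERNAL,cv2.CHAIN_APPROX_NONE)[0]:
        if cv2.contourArea(c)<amin: continue
        P=onz(K,W,c[:,0],z)[:,:2].astype(np.float32)*1000
        (cx,cy),(w,h),a=cv2.minAreaRect(P)
        if w<h: w,h,a=h,w,a+90
        a=(a+90)%180-90
        out.append((round(cx),round(cy),round(w),round(h),round(a,1),c[:,0].mean(0).round().tolist()))
    return out
E
python3 - <<'E'
from h import *
img,K,W=look("top")
hsv=cv2.cvtColor(img,cv2.COLOR_RGB2HSV)
for p in[(316,247),(354,246),(388,248),(212,237),(285,248),(325,185),(163,182),(100,300),(466,140)]: print(p,hsv[p[1],p[0]])
m=cv2.inRange(hsv,(0,0,110),(180,70,255)); m[:225]=0;m[265:]=0;m[:,:300]=0;m[:,405:]=0
print(rects(m,K,W,.018))
a=cv2.resize(img[130:285,110:265],(600,600),interpolation=3); b=cv2.resize(img[130:285,240:415],(677,600),interpolation=3)
cv2.imwrite("pics/a.png",a[...,::-1]);cv2.imwrite("pics/b.png",b[...,::-1])
E
```

```text
(316, 247) [ 22  49 191]
(354, 246) [ 22  49 176]
(388, 248) [ 20  48 181]
(212, 237) [ 14 136 159]
(285, 248) [ 14 135 163]
(325, 185) [ 10 152  79]
(163, 182) [ 13 171 100]
(100, 300) [ 18 124 193]
(466, 140) [ 44  20 216]
[(444, -330, 70, 55, -4.9, [388.0, 248.0]), (447, -225, 69, 56, 9.0, [354.0, 246.0]), (442, -109, 70, 56, -5.9, [316.0, 247.0])]
```

View pics/a.png

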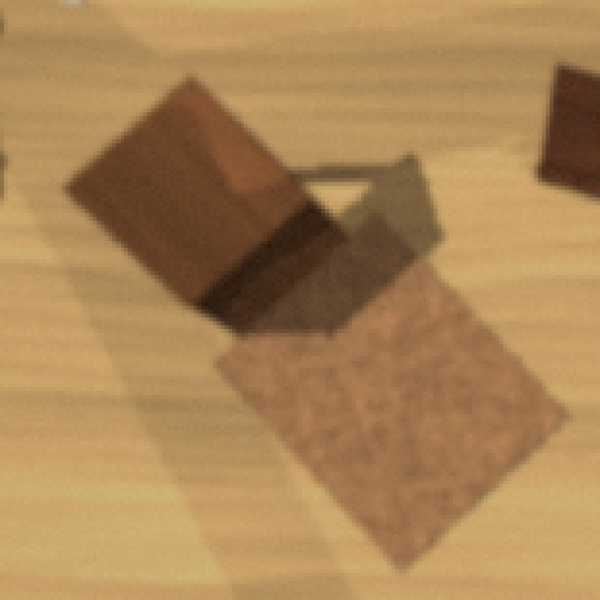

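View pics/b.png

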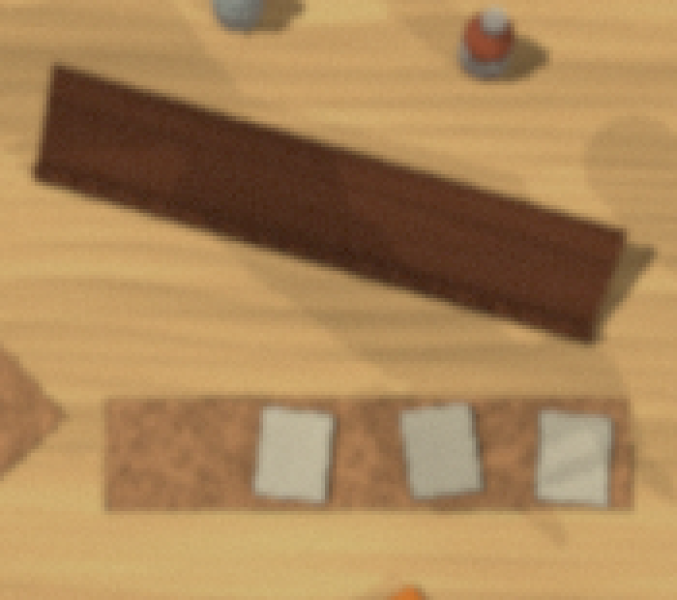

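The crops show the ramp lip running from (195,303) to (312,203), the pad's front corners at (403,570) and (572,412), and the display's board top from (55,65) to (625,232) with its front edge from (37,182) to (595,342).

Run:
```python
from h import *
img,K,W=look("top")
A=lambda l:np.array(l)/3.871+[110,130]
B=lambda l:np.array(l)/np.array([677/175,600/155])+[240,130]
s43,c43=np.sin(np.radians(43)),np.cos(np.radians(43))
f=lambda n,P:print(n,(P*1000).round().tolist())
lip=onz(K,W,A([(195,303),(312,203)]),.154);f("lip",lip)
top=onz(K,W,A([(65,187),(192,75)]),.154+.125*s43);f("ramptop",top)
pad=onz(K,W,A([(215,360),(403,570),(572,412)]),.004);f("pad",pad)
def frame(a,b):
    y=(a-b)[:2]; y/=np.linalg.norm(y); return np.degrees(np.arctan2(-y[0],y[1])),((a+b)/2*1000).round(),np.linalg.norm(a-b)
print(frame(*lip),frame(*top),frame(*pad[1:]))
bt=onz(K,W,B([(55,65),(625,232)]),.081);bf=onz(K,W,B([(37,180),(595,342)]),.0257)
f("bt",bt);f("bf",bf);print(frame(*bt),frame(*bf))
m=cv2.inRange(cv2.cvtColor(img,cv2.COLOR_RGB2HSV),(0,0,0),(179,255,255))
# side view check: pred lip etc.
```

```text
lip [[525.0, 333.0, 154.0], [602.0, 253.0, 154.0]]
ramptop [[589.0, 403.0, 239.0], [672.0, 322.0, 239.0]]
pad [[506.0, 360.0, 4.0], [343.0, 198.0, 4.0], [471.0, 71.0, 4.0]]
(np.float64(43.98433781628572), array([563., 293., 154.]), np.float64(0.11118640042657496)) (np.float64(45.62528362239257), array([630., 362., 239.]), np.float64(0.11627623952951155)) (np.float64(45.34240039538024), array([407., 135.,   4.]), np.float64(0.1809324142751244))
bt [[736.0, 86.0, 81.0], [613.0, -362.0, 81.0]]
bf [[656.0, 103.0, 26.0], [535.0, -347.0, 26.0]]
(np.float64(-15.384848146270642), array([ 674., -138.,   81.]), np.float64(0.4646037254580926)) (np.float64(-15.054265626373429), array([ 596., -122.,   26.]), np.float64(0.4660911109162537))
```

```bash
cat >> h.py <<'E'
def Rz(a): return R.from_euler("z",a,degrees=True).as_matrix()
def tool(yaw,tilt):
    """tool closing along the y of a frame at yaw, its z leaning tilt degrees forward from straight down"""
    return Rz(yaw)@R.from_euler("y",-tilt,degrees=True).as_matrix()@np.diag([-1.,1,-1])
RY,LIP=45.2,np.array([.564,.295,.154]); DY,CR=-15.2,np.array([.611,-.124,.020])
def ramp(up,h,y=0):   # stone centre up the slope, its underside h above it
    t=np.radians(43); f=Rz(RY); return LIP+f@np.array([up*np.cos(t)-(h+.007)*np.sin(t),y,up*np.sin(t)+(h+.007)*np.cos(t)])
def disp(up,h,y):
    f=Rz(DY); c=.5**.5; return CR+f@np.array([(up-h-.007)*c,y,(up+h+.007)*c])
def plan(wps,start=None,depth=.020):
    """wps: (name, stone centre, R); prints the moves leg by leg"""
    if start is None:
        s=r.sense(); p,M=s["tcp_pos"],s["ee_rot"]; print("t",round(s["time_s"],1))
    else: p,M=start
    for n,c,Q in wps:
        q=np.array(c)-depth*Q[:,2]
        v=R.from_matrix(M.T@Q).as_rotvec(); d=M.T@(q-p)*1000
        print(n,"xyz",d.round(1).tolist(),"ang",v.round(3).tolist(),"rows>=",round(max(np.linalg.norm(d)/50,np.degrees(np.linalg.norm(v))/8.59),1),"tcp",q.round(3).tolist())
        p,M=q,Q
E
python3 - <<'E'
from h import *
G=tool(-4.9,0)
S=np.array([.444,-.330,.011])
plan([("above",S+[0,0,.12],G)])
print(r.capture("wrist")["hand_eye"])
E
```

```text
t 0.2
above xyz [-295.6, 157.0, 96.1] ang [0.001, -0.0, 0.453] rows>= 7.0 tcp [0.444, -0.33, 0.151]
[[ 2.42393674e-04 -9.55933051e-01 -2.93584643e-01  8.18777717e-02]
 [ 9.99999962e-01  1.93526313e-04  1.95498869e-04  1.09645324e-03]
 [-1.30067477e-04 -2.93584679e-01  9.55933062e-01 -1.38239625e-01]
 [ 0.00000000e+00  0.00000000e+00  0.00000000e+00  1.00000000e+00]]
```

Call:
move_arm([
  {"grip":1,"xyz":[-100,53,30],"angular":[0,0,0.15]},
  {"grip":1,"xyz":[-200,106,60],"angular":[0,0,0.3]},
  {"grip":1,"xyz":[-295.5,157,96],"angular":[0,0,0.453]},
  {"grip":1,"xyz":[-295.5,157,96],"angular":[0,0,0.453]},
  {"grip":1,"xyz":[-295.5,157,96],"angular":[0,0,0.453]},
  {"grip":1,"xyz":[-295.5,157,96],"angular":[0,0,0.453]},
  {"grip":1,"xyz":[-295.5,157,96],"angular":[0,0,0.453]},
  {"grip":1,"xyz":[-295.5,157,96],"angular":[0,0,0.453]},
  {"grip":1,"xyz":[-295.5,157,96],"angular":[0,0,0.453]},
  {"grip":1,"xyz":[-295.5,157,96],"angular":[0,0,0.453]},
])

```text
time_s: 1.25
tcp_pos: [0.4438, -0.3309, 0.1518]
ee_rot: [[-0.996, 0.085, 0.0], [0.085, 0.996, -0.0], [-0.0, -0.0, -1.0]]
wrist_force: [1.0, -0.2, -1.3]
gripper_width: 1.0
gripper_force: 0.0
```

```bash
cat >> h.py <<'E'
def white(img): return cv2.inRange(cv2.cvtColor(img,cv2.COLOR_RGB2HSV),(0,0,90),(180,75,255))
E
python3 - <<'E'
from h import *
img,K,W=look("wrist"); cv2.imwrite("pics/w1.png",img[...,::-1])
m=white(img)
print(rects(m,K,W,.018,800))
E
```

```text
[(539, -395, 112, 26, 85.1, [269.0, 283.0]), (442, -328, 72, 56, -3.5, [325.0, 190.0]), (445, -224, 72, 58, 9.8, [434.0, 184.0]), (439, -110, 70, 64, -4.9, [557.0, 168.0])]
```

View pics/w1.png

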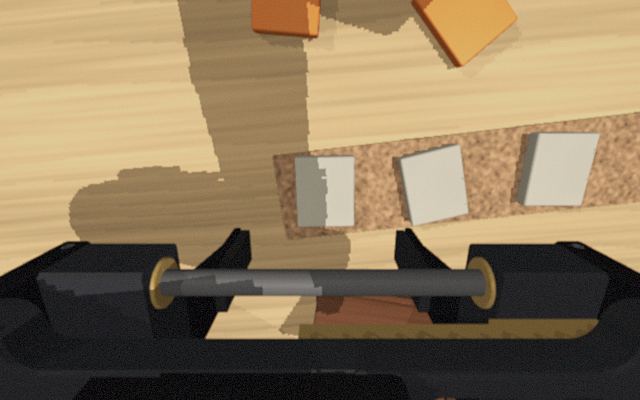

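The wrist view shows the stone under the gripper at (325,190), unobstructed and between the fingers. I'll descend and grasp it.

Call:
move_arm([
  {"grip":1,"xyz":[1.5,2,50],"angular":[0,0,-0.01]},
  {"grip":1,"xyz":[1.5,2,90],"angular":[0,0,-0.01]},
  {"grip":1,"xyz":[1.5,2,112],"angular":[0,0,-0.01]},
  {"grip":1,"xyz":[1.5,2,121],"angular":[0,0,-0.01]},
  {"grip":1,"xyz":[1.5,2,121],"angular":[0,0,-0.01]},
  {"grip":0,"xyz":[1.5,2,121],"angular":[0,0,-0.01]},
  {"grip":0,"xyz":[1.5,2,121],"angular":[0,0,-0.01]},
  {"grip":0,"xyz":[1.5,2,121],"angular":[0,0,-0.01]},
  {"grip":0,"xyz":[1.5,2,121],"angular":[0,0,-0.01]},
  {"grip":0,"xyz":[1.5,2,121],"angular":[0,0,-0.01]},
])

```text
time_s: 2.3
tcp_pos: [0.4428, -0.3284, 0.0308]
ee_rot: [[-0.997, 0.075, 0.0], [0.075, 0.997, -0.0], [-0.0, -0.0, -1.0]]
wrist_force: [-0.5, 0.4, 2.2]
gripper_width: 0.64
gripper_force: 30.0
```

Call:
move_arm([
  {"grip":0,"xyz":[0,0,0],"angular":[0,0,0]},
  {"grip":0,"xyz":[0,0,-30],"angular":[0,0,0]},
  {"grip":0,"xyz":[0,0,-80],"angular":[0,0,0]},
  {"grip":0,"xyz":[0,0,-130],"angular":[0,0,0]},
  {"grip":0,"xyz":[0,0,-180],"angular":[0,0,0]},
  {"grip":0,"xyz":[0,0,-230],"angular":[0,0,0]},
  {"grip":0,"xyz":[0,0,-270],"angular":[0,0,0]},
  {"grip":0,"xyz":[0,0,-270],"angular":[0,0,0]},
])

```text
time_s: 3.1
tcp_pos: [0.4449, -0.3297, 0.3076]
ee_rot: [[-0.997, 0.074, 0.012], [0.074, 0.997, -0.007], [-0.013, -0.006, -1.0]]
wrist_force: [-0.4, -0.7, -0.8]
gripper_width: 0.64
gripper_force: 30.0
```

Run:
```python
from h import *
Q=tool(RY,43)
plan([("mid",[.50,.0,.33],tool(15,20)),("pre",ramp(.055,.07),Q),("put",ramp(.055,.004),Q)])
```

```text
t 3.1
mid xyz [-24.5, 330.4, -42.8] ang [-0.066, -0.334, -0.331] rows>= 6.7 tcp [0.493, -0.002, 0.349]
pre xyz [-85.7, 255.3, 123.1] ang [-0.277, -0.392, -0.452] rows>= 5.9 tcp [0.546, 0.277, 0.262]
put xyz [0.0, -0.0, 66.0] ang [0.0, 0.0, 0.0] rows>= 1.3 tcp [0.577, 0.309, 0.214]
```

Call:
move_arm([
  {"grip":0,"xyz":[-4,49,-6],"angular":[-0.01,-0.05,-0.05]},
  {"grip":0,"xyz":[-8,98,-12],"angular":[-0.02,-0.1,-0.1]},
  {"grip":0,"xyz":[-12,147,-18],"angular":[-0.03,-0.15,-0.15]},
  {"grip":0,"xyz":[-16,196,-25],"angular":[-0.04,-0.2,-0.2]},
  {"grip":0,"xyz":[-20,245,-31],"angular":[-0.05,-0.25,-0.25]},
  {"grip":0,"xyz":[-22,290,-37],"angular":[-0.06,-0.3,-0.3]},
  {"grip":0,"xyz":[-24.5,330,-43],"angular":[-0.066,-0.334,-0.331]},
  {"grip":0,"xyz":[-24.5,330,-43],"angular":[-0.066,-0.334,-0.331]},
  {"grip":0,"xyz":[-24.5,330,-43],"angular":[-0.066,-0.334,-0.331]},
])

```text
time_s: 4.0
tcp_pos: [0.4911, -0.0002, 0.3425]
ee_rot: [[-0.912, -0.26, 0.317], [-0.242, 0.966, 0.095], [-0.33, 0.01, -0.944]]
wrist_force: [-0.3, -0.6, -1.6]
gripper_width: 0.639
gripper_force: 30.0
```

Call:
move_arm([
  {"grip":0,"xyz":[-12,36,17],"angular":[-0.04,-0.056,-0.065]},
  {"grip":0,"xyz":[-24,73,35],"angular":[-0.08,-0.112,-0.13]},
  {"grip":0,"xyz":[-36,109,53],"angular":[-0.12,-0.168,-0.195]},
  {"grip":0,"xyz":[-49,146,70],"angular":[-0.16,-0.224,-0.26]},
  {"grip":0,"xyz":[-61,182,88],"angular":[-0.2,-0.28,-0.325]},
  {"grip":0,"xyz":[-73,219,105],"angular":[-0.24,-0.336,-0.39]},
  {"grip":0,"xyz":[-86,255,123],"angular":[-0.277,-0.392,-0.452]},
  {"grip":0,"xyz":[-86,255,123],"angular":[-0.277,-0.392,-0.452]},
  {"grip":0,"xyz":[-86,255,123],"angular":[-0.277,-0.392,-0.452]},
  {"grip":0,"xyz":[-86,255,123],"angular":[-0.277,-0.392,-0.452]},
])

```text
time_s: 5.0
tcp_pos: [0.5442, 0.2761, 0.2582]
ee_rot: [[-0.526, -0.707, 0.473], [-0.513, 0.707, 0.486], [-0.678, 0.013, -0.735]]
wrist_force: [0.2, -0.0, -0.6]
gripper_width: 0.643
gripper_force: 30.0
```

Run:
```python
from h import *
Q=tool(RY,43)
plan([("put",ramp(.055,.004),Q)])
img,K,W=look("wrist"); im=img[...,::-1].copy()
t=np.radians(43)
P=np.array([LIP+Rz(RY)@np.array([u*np.cos(t),y,u*np.sin(t)]) for u,y in((0,-.06),(0,.06),(.125,.06),(.125,-.06))])
cv2.polylines(im,[proj(K,W,P).astype(np.int32)],True,(0,255,0),1)
cv2.imwrite("pics/w2.png",im)
```

```text
t 5.0
put xyz [-4.3, -1.1, 63.9] ang [0.007, -0.005, -0.012] rows>= 1.3 tcp [0.577, 0.309, 0.214]
```

View pics/w2.png

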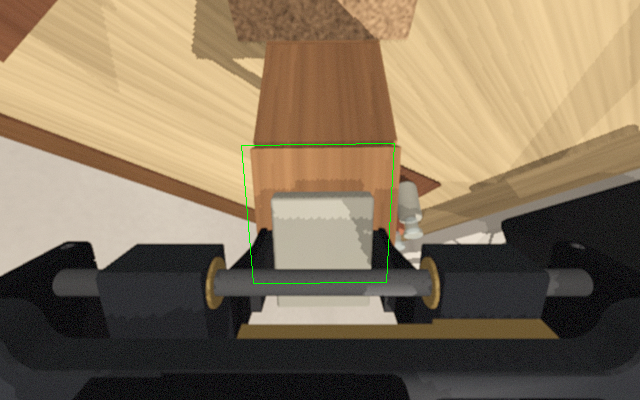

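The wrist view shows the stone held squarely over the slope. The lip's edge runs (253,143)–(397,143), within about 5 mm of my prediction and level with the tool, so I'll set the stone down with a small sideways correction.

Call:
move_arm([
  {"grip":0,"xyz":[-4,2,25],"angular":[0.005,-0.005,0]},
  {"grip":0,"xyz":[-4,2,45],"angular":[0.005,-0.005,0]},
  {"grip":0,"xyz":[-4,2,58],"angular":[0.005,-0.005,0]},
  {"grip":0,"xyz":[-4,2,62],"angular":[0.005,-0.005,0]},
  {"grip":0,"xyz":[-4,2,64],"angular":[0.005,-0.005,0]},
  {"grip":0,"xyz":[-4,2,64],"angular":[0.005,-0.005,0]},
  {"grip":0,"xyz":[-4,2,64],"angular":[0.005,-0.005,0]},
])

```text
time_s: 5.75
tcp_pos: [0.5748, 0.312, 0.2151]
ee_rot: [[-0.522, -0.706, 0.479], [-0.511, 0.708, 0.487], [-0.683, 0.009, -0.73]]
wrist_force: [0.6, 0.3, -0.2]
gripper_width: 0.64
gripper_force: 30.0
```

Call:
move_arm([
  {"grip":0,"xyz":[0,0,1],"angular":[0,0,0]},
  {"grip":0,"xyz":[0,0,2],"angular":[0,0,0]},
  {"grip":0,"xyz":[0,0,2],"angular":[0,0,0]},
  {"grip":0,"xyz":[0,0,2],"angular":[0,0,0]},
])

```text
time_s: 6.15
tcp_pos: [0.5757, 0.3132, 0.2129]
ee_rot: [[-0.522, -0.706, 0.478], [-0.511, 0.708, 0.487], [-0.683, 0.01, -0.731]]
wrist_force: [-0.7, -0.1, -0.6]
gripper_width: 0.639
gripper_force: 30.0
```

Call:
move_arm([
  {"grip":0,"xyz":[0,0,1],"angular":[0,0,0]},
  {"grip":0,"xyz":[0,0,2],"angular":[0,0,0]},
  {"grip":0,"xyz":[0,0,2],"angular":[0,0,0]},
  {"grip":0,"xyz":[0,0,2],"angular":[0,0,0]},
])

```text
time_s: 6.55
tcp_pos: [0.5767, 0.3142, 0.2112]
ee_rot: [[-0.522, -0.706, 0.478], [-0.511, 0.708, 0.487], [-0.682, 0.01, -0.731]]
wrist_force: [0.9, -0.2, -0.9]
gripper_width: 0.642
gripper_force: 30.0
```

Call:
move_arm([
  {"grip":0,"xyz":[0,0,1],"angular":[0,0,0]},
  {"grip":0,"xyz":[0,0,2],"angular":[0,0,0]},
  {"grip":0,"xyz":[0,0,2],"angular":[0,0,0]},
  {"grip":0,"xyz":[0,0,2],"angular":[0,0,0]},
])

```text
time_s: 6.95
tcp_pos: [0.5776, 0.315, 0.21]
ee_rot: [[-0.522, -0.706, 0.478], [-0.511, 0.708, 0.487], [-0.683, 0.01, -0.731]]
wrist_force: [-1.9, -1.8, 1.8]
gripper_width: 0.642
gripper_force: 30.0
```

Call:
move_arm([
  {"grip":1,"xyz":[0,0,0],"angular":[0,0,0]},
  {"grip":1,"xyz":[0,0,-1],"angular":[0,0,0]},
  {"grip":1,"xyz":[0,0,-1],"angular":[0,0,0]},
  {"grip":1,"xyz":[0,0,-1],"angular":[0,0,0]},
  {"grip":1,"xyz":[0,0,-1],"angular":[0,0,0]},
  {"grip":1,"xyz":[0,0,-30],"angular":[0,0,0]},
  {"grip":1,"xyz":[0,0,-70],"angular":[0,0,0]},
  {"grip":1,"xyz":[0,0,-120],"angular":[0,0,0]},
  {"grip":1,"xyz":[0,0,-120],"angular":[0,0,0]},
  {"grip":1,"xyz":[0,0,-120],"angular":[0,0,0]},
])

```text
time_s: 7.95
tcp_pos: [0.52, 0.2565, 0.2993]
ee_rot: [[-0.521, -0.706, 0.48], [-0.51, 0.708, 0.488], [-0.685, 0.01, -0.728]]
wrist_force: [-0.1, 0.1, -0.2]
gripper_width: 1.0
gripper_force: 0.0
```

Run:
```python
from h import *
for n in("wrist","side","top"):
    img,K,W=look(n); cv2.imwrite(f"pics/r1{n}.png",img[...,::-1])
    print(n,rects(white(img),K,W,.018,60 if n!="wrist" else 600))
plan([])
```

```text
wrist [(2659, 2294, 3736, 2234, 29.3, [309.0, 296.0]), (707, 708, 263, 48, 61.2, [401.0, 197.0]), (667, 1009, 766, 379, 38.4, [524.0, 201.0]), (1332, 325, 1636, 852, -43.4, [187.0, 226.0])]
side [(856, 495, 52, 21, -16.7, [22.0, 392.0]), (476, 216, 69, 57, 45.1, [265.0, 351.0]), (-201, -76, 193, 87, 59.0, [622.0, 367.0]), (41, 26, 181, 123, -52.5, [503.0, 363.0]), (-42, -72, 281, 198, -48.4, [547.0, 340.0]), (647, -73, 119, 24, -25.9, [266.0, 225.0]), (840, -72, 116, 40, -40.6, [203.0, 201.0]), (778, -252, 42, 38, -58.3, [258.0, 166.0]), (592, -591, 180, 103, -69.3, [364.0, 116.0]), (790, -559, 101, 74, 21.9, [302.0, 108.0]), (383, -770, 1596, 1200, 89.8, [454.0, 116.0]), (1591, -662, 1350, 987, -38.2, [88.0, 62.0])]
top [(53, 3, 206, 111, -88.5, [276.0, 382.0]), (158, 347, 468, 171, 32.7, [162.0, 339.0]), (442, -108, 71, 57, -4.3, [315.0, 247.0]), (448, -225, 70, 58, 9.6, [354.0, 246.0]), (418, 278, 216, 129, -46.3, [187.0, 250.0]), (568, -531, 107, 100, 37.2, [453.0, 210.0]), (684, 650, 55, 39, 48.1, [77.0, 165.0]), (745, 691, 35, 34, -83.1, [66.0, 146.0]), (794, -577, 102, 72, 22.6, [465.0, 141.0]), (814, 672, 39, 34, -88.5, [75.0, 126.0]), (822, -52, 61, 38, 1.9, [301.0, 128.0]), (845, 490, 90, 23, -17.1, [132.0, 117.0]), (499, -983, 969, 262, -3.7, [605.0, 243.0]), (824, 891, 313, 45, 8.2, [4.0, 119.0])]
t 8.1
```

View pics/r1wrist.png

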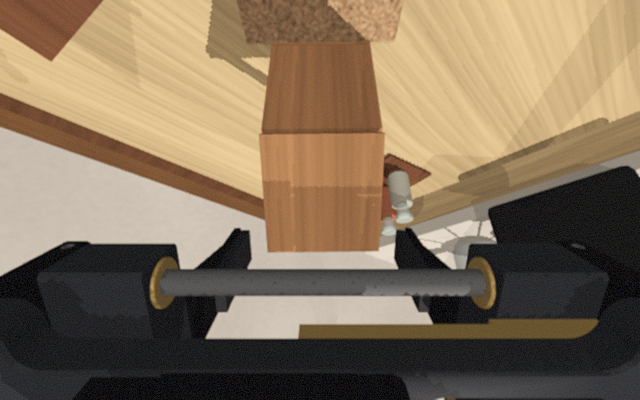

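The wrist view shows an empty slope, with the lip at row 131. The side view finds the stone on the pad near (265,351). I'll go above it and check its face.

Run:
```python
from h import *
plan([("above",[.476,.216,.131],tool(45.1,0))])
```

```text
t 8.1
above xyz [142.9, 0.8, 65.3] ang [0.008, 0.749, -0.007] rows>= 5.0 tcp [0.476, 0.216, 0.151]
```

Call:
move_arm([
  {"grip":1,"xyz":[40,0,0],"angular":[0,0.15,0]},
  {"grip":1,"xyz":[80,0,20],"angular":[0,0.3,0]},
  {"grip":1,"xyz":[110,1,40],"angular":[0.005,0.45,0]},
  {"grip":1,"xyz":[130,1,55],"angular":[0.008,0.6,-0.007]},
  {"grip":1,"xyz":[143,1,65],"angular":[0.008,0.749,-0.007]},
  {"grip":1,"xyz":[143,1,65],"angular":[0.008,0.749,-0.007]},
  {"grip":1,"xyz":[143,1,65],"angular":[0.008,0.749,-0.007]},
  {"grip":1,"xyz":[143,1,65],"angular":[0.008,0.749,-0.007]},
  {"grip":1,"xyz":[143,1,65],"angular":[0.008,0.749,-0.007]},
])

```text
time_s: 9.0
tcp_pos: [0.4757, 0.2156, 0.1533]
ee_rot: [[-0.706, -0.708, 0.003], [-0.708, 0.706, 0.003], [-0.004, -0.0, -1.0]]
wrist_force: [-0.5, -0.5, 0.2]
gripper_width: 0.998
gripper_force: 0.0
```

Run:
```python
from h import *
img,K,W=look("wrist"); cv2.imwrite("pics/w3.png",img[...,::-1])
print(rects(white(img),K,W,.018,600))
plan([])
```

```text
[(475, 213, 71, 57, 45.1, [320.0, 189.0])]
t 9.1
```

View pics/w3.png

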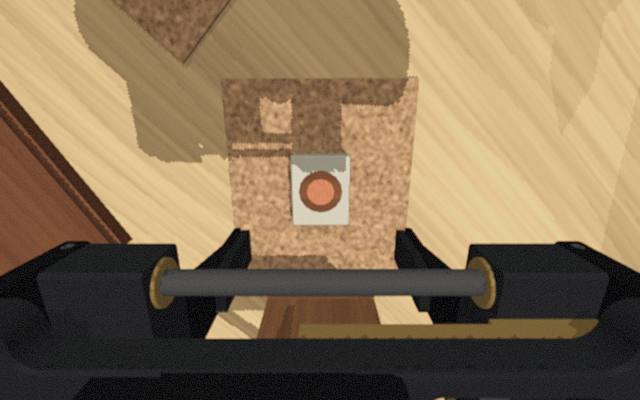

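The stone has turned over: the dish shows at (320,190). I'll grasp it.

Call:
move_arm([
  {"grip":1,"xyz":[2,-1,50],"angular":[0,0,0]},
  {"grip":1,"xyz":[2,-1,90],"angular":[0,0,0]},
  {"grip":1,"xyz":[2,-1,115],"angular":[0,0,0]},
  {"grip":1,"xyz":[2,-1,122],"angular":[0,0,0]},
  {"grip":1,"xyz":[2,-1,122],"angular":[0,0,0]},
  {"grip":0,"xyz":[2,-1,122],"angular":[0,0,0]},
  {"grip":0,"xyz":[2,-1,122],"angular":[0,0,0]},
  {"grip":0,"xyz":[2,-1,122],"angular":[0,0,0]},
  {"grip":0,"xyz":[2,-1,122],"angular":[0,0,0]},
  {"grip":0,"xyz":[2,-1,122],"angular":[0,0,0]},
])

```text
time_s: 10.05
tcp_pos: [0.4756, 0.2141, 0.0308]
ee_rot: [[-0.706, -0.709, 0.002], [-0.709, 0.706, 0.002], [-0.003, -0.0, -1.0]]
wrist_force: [-0.7, 0.4, 2.6]
gripper_width: 0.639
gripper_force: 30.0
```

Call:
move_arm([
  {"grip":0,"xyz":[0,0,0],"angular":[0,0,0]},
  {"grip":0,"xyz":[0,0,-30],"angular":[0,0,0]},
  {"grip":0,"xyz":[0,0,-80],"angular":[0,0,0]},
  {"grip":0,"xyz":[0,0,-130],"angular":[0,0,0]},
  {"grip":0,"xyz":[0,0,-180],"angular":[0,0,0]},
  {"grip":0,"xyz":[0,0,-220],"angular":[0,0,0]},
  {"grip":0,"xyz":[0,0,-220],"angular":[0,0,0]},
  {"grip":0,"xyz":[0,0,-220],"angular":[0,0,0]},
  {"grip":0,"xyz":[0,0,-220],"angular":[0,0,0]},
])

```text
time_s: 10.95
tcp_pos: [0.4741, 0.2131, 0.2487]
ee_rot: [[-0.706, -0.708, -0.001], [-0.708, 0.706, -0.0], [0.001, 0.001, -1.0]]
wrist_force: [-0.3, -0.6, -1.6]
gripper_width: 0.636
gripper_force: 30.0
```

Run:
```python
from h import *
Q=tool(DY,45)
plan([("mid",[.50,.08,.24],tool(15,20)),("pre",disp(.040,.07,.105),Q),("put",disp(.040,.004,.105),Q)])
```

```text
t 10.9
mid xyz [81.9, -108.9, -10.1] ang [0.092, -0.342, 0.52] rows>= 4.2 tcp [0.493, 0.078, 0.259]
pre xyz [-25.9, -114.8, 160.5] ang [0.285, -0.426, 0.448] rows>= 4.5 tcp [0.6, -0.012, 0.117]
put xyz [0.0, 0.0, 66.0] ang [0.0, 0.0, 0.0] rows>= 1.3 tcp [0.645, -0.024, 0.07]
```

Call:
move_arm([
  {"grip":0,"xyz":[20,-27,-3],"angular":[0.023,-0.085,0.13]},
  {"grip":0,"xyz":[41,-54,-5],"angular":[0.046,-0.17,0.26]},
  {"grip":0,"xyz":[61,-82,-8],"angular":[0.07,-0.26,0.39]},
  {"grip":0,"xyz":[82,-109,-10],"angular":[0.092,-0.342,0.52]},
  {"grip":0,"xyz":[82,-109,-10],"angular":[0.092,-0.342,0.52]},
  {"grip":0,"xyz":[82,-109,-10],"angular":[0.092,-0.342,0.52]},
  {"grip":0,"xyz":[82,-109,-10],"angular":[0.092,-0.342,0.52]},
])

```text
time_s: 11.65
tcp_pos: [0.4942, 0.0786, 0.2592]
ee_rot: [[-0.907, -0.26, 0.331], [-0.244, 0.966, 0.089], [-0.342, 0.0, -0.94]]
wrist_force: [0.1, 0.2, -0.9]
gripper_width: 0.644
gripper_force: 30.0
```

Call:
move_arm([
  {"grip":0,"xyz":[-5,-23,20],"angular":[0.057,-0.085,0.09]},
  {"grip":0,"xyz":[-10,-46,45],"angular":[0.114,-0.17,0.18]},
  {"grip":0,"xyz":[-15,-69,70],"angular":[0.171,-0.255,0.27]},
  {"grip":0,"xyz":[-20,-92,95],"angular":[0.228,-0.34,0.36]},
  {"grip":0,"xyz":[-24,-108,120],"angular":[0.265,-0.4,0.42]},
  {"grip":0,"xyz":[-26,-115,145],"angular":[0.285,-0.426,0.448]},
  {"grip":0,"xyz":[-26,-115,145],"angular":[0.285,-0.426,0.448]},
  {"grip":0,"xyz":[-26,-115,145],"angular":[0.285,-0.426,0.448]},
  {"grip":0,"xyz":[-26,-115,145],"angular":[0.285,-0.426,0.448]},
  {"grip":0,"xyz":[-26,-115,145],"angular":[0.285,-0.426,0.448]},
])

```text
time_s: 12.65
tcp_pos: [0.5623, -0.1457, 0.2323]
ee_rot: [[-0.842, -0.045, 0.538], [-0.255, 0.911, -0.323], [-0.476, -0.409, -0.779]]
wrist_force: [0.2, 0.5, -0.2]
gripper_width: 0.64
gripper_force: 30.0
```

Run:
```python
from h import *
plan([("put",disp(.040,.004,.105),tool(DY,45))])
img,K,W=look("wrist"); im=img[...,::-1].copy()
f=Rz(DY);c=.5**.5
B=lambda u,y,h:CR+f@np.array([(u-h)*c,y,(u+h)*c])
for P in([B(0,-.235,0),B(0,.235,0),B(.086,.235,0),B(.086,-.235,0)],[B(0,-.235,.014),B(0,.235,.014),B(-.006,.235,.014),B(-.006,-.235,.014)]):
    cv2.polylines(im,[proj(K,W,P).astype(np.int32)],True,(0,255,0),1)
cv2.imwrite("pics/w4.png",im)
```

```text
t 12.7
put xyz [-23.1, 173.2, 131.3] ang [-0.137, -0.165, 0.502] rows>= 4.4 tcp [0.645, -0.024, 0.07]
```

View pics/w4.png

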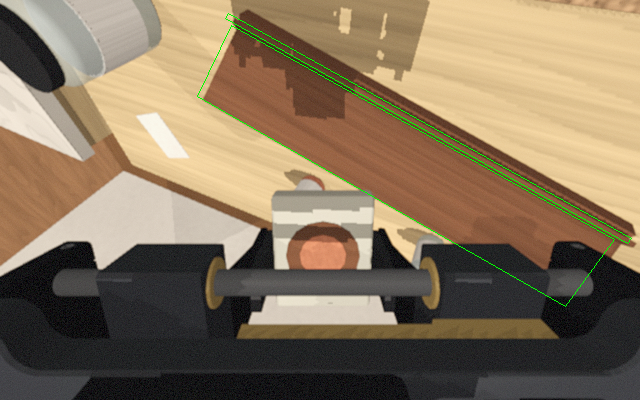

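The stone is still held at (323,245). The predicted display outline lies within about 8 px of the real one, with the real lip slightly further toward the robot. The arm stopped short of the goal, so I'll check the joints.

Run:
```python
from h import *
s=r.sense(); print(s["joints"].round(1), s["tcp_pos"],s["ee_rot"].round(3).tolist())
```

```text
[ -17.7    5.6  -50.6  117.6   -9.2 -177.4] [ 0.56283052 -0.14325694  0.2317142 ] [[-0.841, -0.051, 0.539], [-0.26, 0.911, -0.32], [-0.475, -0.409, -0.779]]
```

The wrist is at its limits: j4 is at 117.6, j5 at −9.2 and j6 at −177.4. The forearm is already about as steep as the tool, so a 45° tilt is not available there. I'll set the stone flat on the empty strip place and regrasp it with the tool leaning back 20°, so the display needs a tool tilt of only 25°.

Run:
```python
from h import *
G=tool(0,0); S=np.array([.443,-.005,.011])
plan([("up",[.50,-.06,.28],tool(-10,10)),("pre",S+[0,0,.10],G),("down",S+[0,0,.002],G)])
img,K,W=look("top")
for y in (.04,.0,-.05):print(proj(K,W,[[.443,y,.004]]).round())
```

```text
t 12.7
up xyz [1.6, 52.0, -115.5] ang [-0.315, 0.414, 0.363] rows>= 4.2 tcp [0.497, -0.059, 0.3]
pre xyz [90.6, 44.3, 155.3] ang [-0.015, 0.174, -0.174] rows>= 3.7 tcp [0.443, -0.005, 0.131]
down xyz [0.0, 0.0, 98.0] ang [0.0, 0.0, 0.0] rows>= 2.0 tcp [0.443, -0.005, 0.033]
[[267. 246.]]
[[280. 246.]]
[[297. 247.]]
```

Call:
move_arm([
  {"grip":0,"xyz":[0,13,-28],"angular":[-0.08,0.1,0.09]},
  {"grip":0,"xyz":[1,26,-57],"angular":[-0.16,0.2,0.18]},
  {"grip":0,"xyz":[1,39,-86],"angular":[-0.24,0.31,0.27]},
  {"grip":0,"xyz":[1.6,52,-115.5],"angular":[-0.315,0.414,0.363]},
  {"grip":0,"xyz":[1.6,52,-115.5],"angular":[-0.315,0.414,0.363]},
  {"grip":0,"xyz":[1.6,52,-115.5],"angular":[-0.315,0.414,0.363]},
  {"grip":0,"xyz":[1.6,52,-115.5],"angular":[-0.315,0.414,0.363]},
  {"grip":0,"xyz":[1.6,52,-115.5],"angular":[-0.315,0.414,0.363]},
  {"grip":0,"xyz":[1.6,52,-115.5],"angular":[-0.315,0.414,0.363]},
  {"grip":0,"xyz":[1.6,52,-115.5],"angular":[-0.315,0.414,0.363]},
])

```text
time_s: 13.75
tcp_pos: [0.4994, -0.0542, 0.3031]
ee_rot: [[-0.97, 0.168, 0.178], [0.166, 0.986, -0.026], [-0.18, 0.004, -0.984]]
wrist_force: [0.8, 0.1, -1.1]
gripper_width: 0.639
gripper_force: 30.0
```

Run:
```python
from h import *
s=r.sense(); print(s["joints"].round(1), s["tcp_pos"],s["ee_rot"].round(3).tolist())
G=tool(0,0); S=np.array([.443,-.005,.011])
plan([("pre",S+[0,0,.10],G),("down",S+[0,0,.002],G)])
```

```text
[  14.7    2.7  -19.2    4.7  -58.7 -116.5] [ 0.49937648 -0.05424573  0.30313794] [[-0.97, 0.168, 0.178], [0.166, 0.986, -0.026], [-0.18, 0.004, -0.984]]
t 13.8
pre xyz [93.8, 38.3, 158.0] ang [-0.011, 0.181, -0.168] rows>= 3.8 tcp [0.443, -0.005, 0.131]
down xyz [0.0, 0.0, 98.0] ang [0.0, 0.0, 0.0] rows>= 2.0 tcp [0.443, -0.005, 0.033]
```

Call:
move_arm([
  {"grip":0,"xyz":[24,10,40],"angular":[0,0.045,-0.042]},
  {"grip":0,"xyz":[48,20,80],"angular":[-0.005,0.09,-0.084]},
  {"grip":0,"xyz":[72,30,120],"angular":[-0.01,0.135,-0.13]},
  {"grip":0,"xyz":[94,38,158],"angular":[-0.011,0.181,-0.168]},
  {"grip":0,"xyz":[94,38,158],"angular":[-0.011,0.181,-0.168]},
  {"grip":0,"xyz":[94,38,158],"angular":[-0.011,0.181,-0.168]},
  {"grip":0,"xyz":[94,38,158],"angular":[-0.011,0.181,-0.168]},
  {"grip":0,"xyz":[94,38,158],"angular":[-0.011,0.181,-0.168]},
])

```text
time_s: 14.55
tcp_pos: [0.4402, -0.0085, 0.1309]
ee_rot: [[-1.0, 0.003, 0.001], [0.003, 1.0, -0.003], [-0.001, -0.003, -1.0]]
wrist_force: [0.3, -0.5, -0.9]
gripper_width: 0.64
gripper_force: 30.0
```

Call:
move_arm([
  {"grip":0,"xyz":[0,0,45],"angular":[0,0,0]},
  {"grip":0,"xyz":[0,0,75],"angular":[0,0,0]},
  {"grip":0,"xyz":[0,0,92],"angular":[0,0,0]},
  {"grip":0,"xyz":[0,0,98],"angular":[0,0,0]},
  {"grip":0,"xyz":[0,0,98],"angular":[0,0,0]},
  {"grip":0,"xyz":[0,0,98],"angular":[0,0,0]},
  {"grip":0,"xyz":[0,0,98],"angular":[0,0,0]},
])

```text
time_s: 15.25
tcp_pos: [0.4393, -0.0087, 0.0321]
ee_rot: [[-1.0, 0.003, -0.001], [0.003, 1.0, -0.003], [0.001, -0.003, -1.0]]
wrist_force: [-0.1, -0.5, -1.7]
gripper_width: 0.64
gripper_force: 30.0
```

Run:
```python
from h import *
s=r.sense(); print(s["joints"].round(1), s["tcp_pos"],s["ee_rot"].round(3).tolist())
```

```text
[  20.3   21.8  -40.     0.2  -28.3 -110.7] [ 0.43928722 -0.00870009  0.03208058] [[-1.0, 0.003, -0.001], [0.003, 1.0, -0.003], [0.001, -0.003, -1.0]]
```

Run:
```python
from h import *
S=np.array([.4393,-.0087,.011])
plan([("regrasp",S,tool(-.2,-20))],depth=.0225)
plan([("lift",S+[0,0,.25],tool(-.2,-20)),("pre",disp(.042,.07,.105),tool(DY,25)),("put",disp(.042,.004,.105),tool(DY,25))],start=(S-.0225*tool(-.2,-20)[:,2],tool(-.2,-20)),depth=.0225)
```

```text
t 15.2
regrasp xyz [-7.7, -0.0, -0.1] ang [-0.003, 0.348, -0.0] rows>= 2.3 tcp [0.447, -0.009, 0.032]
lift xyz [85.5, 0.0, -234.9] ang [0.0, 0.0, 0.0] rows>= 5.0 tcp [0.447, -0.009, 0.282]
pre xyz [-202.8, -4.4, 93.9] ang [0.012, -0.781, 0.268] rows>= 5.5 tcp [0.605, -0.014, 0.125]
put xyz [-22.6, 0.0, 62.0] ang [0.0, 0.0, 0.0] rows>= 1.3 tcp [0.651, -0.026, 0.078]
```

Call:
move_arm([
  {"grip":1,"xyz":[0,0,0],"angular":[0,0,0]},
  {"grip":1,"xyz":[0,0,0],"angular":[0,0,0]},
  {"grip":1,"xyz":[0,0,-2],"angular":[0,0,0]},
  {"grip":1,"xyz":[-4,0,-6],"angular":[0,0.15,0]},
  {"grip":1,"xyz":[-7,0,-6],"angular":[-0.003,0.3,0]},
  {"grip":1,"xyz":[-8,0,-3],"angular":[-0.003,0.348,0]},
  {"grip":1,"xyz":[-8,0,0],"angular":[-0.003,0.348,0]},
  {"grip":1,"xyz":[-8,0,0],"angular":[-0.003,0.348,0]},
  {"grip":1,"xyz":[-8,0,0],"angular":[-0.003,0.348,0]},
])

```text
time_s: 16.15
tcp_pos: [0.4458, -0.009, 0.0312]
ee_rot: [[-0.939, 0.004, -0.344], [0.004, 1.0, 0.001], [0.344, -0.001, -0.939]]
wrist_force: [-0.1, 0.6, 0.9]
gripper_width: 1.002
gripper_force: 0.6
```

Call:
move_arm([
  {"grip":0,"xyz":[0,0,0],"angular":[0,0,0]},
  {"grip":0,"xyz":[0,0,0],"angular":[0,0,0]},
  {"grip":0,"xyz":[0,0,0],"angular":[0,0,0]},
  {"grip":0,"xyz":[0,0,0],"angular":[0,0,0]},
  {"grip":0,"xyz":[0,0,0],"angular":[0,0,0]},
  {"grip":0,"xyz":[0,0,0],"angular":[0,0,0]},
])

```text
time_s: 16.75
tcp_pos: [0.4461, -0.009, 0.031]
ee_rot: [[-0.938, 0.004, -0.345], [0.004, 1.0, 0.001], [0.345, -0.001, -0.938]]
wrist_force: [0.6, 1.0, 2.6]
gripper_width: 0.641
gripper_force: 30.8
```

Call:
move_arm([
  {"grip":0,"xyz":[9,0,-23],"angular":[0,0,0]},
  {"grip":0,"xyz":[24,0,-66],"angular":[0,0,0]},
  {"grip":0,"xyz":[40,0,-110],"angular":[0,0,0]},
  {"grip":0,"xyz":[55,0,-151],"angular":[0,0,0]},
  {"grip":0,"xyz":[70,0,-192],"angular":[0,0,0]},
  {"grip":0,"xyz":[85.5,0,-235],"angular":[0,0,0]},
  {"grip":0,"xyz":[85.5,0,-235],"angular":[0,0,0]},
  {"grip":0,"xyz":[85.5,0,-235],"angular":[0,0,0]},
  {"grip":0,"xyz":[85.5,0,-235],"angular":[0,0,0]},
])

```text
time_s: 17.65
tcp_pos: [0.4462, -0.0088, 0.2794]
ee_rot: [[-0.937, 0.004, -0.348], [0.004, 1.0, 0.001], [0.348, -0.001, -0.937]]
wrist_force: [0.1, 0.6, -1.2]
gripper_width: 0.64
gripper_force: 30.0
```

Call:
move_arm([
  {"grip":0,"xyz":[-34,-1,10],"angular":[0.002,-0.13,0.045]},
  {"grip":0,"xyz":[-68,-2,25],"angular":[0.004,-0.26,0.09]},
  {"grip":0,"xyz":[-102,-3,40],"angular":[0.006,-0.39,0.135]},
  {"grip":0,"xyz":[-136,-3,58],"angular":[0.008,-0.52,0.18]},
  {"grip":0,"xyz":[-170,-4,77],"angular":[0.01,-0.65,0.225]},
  {"grip":0,"xyz":[-203,-4.4,94],"angular":[0.012,-0.781,0.268]},
  {"grip":0,"xyz":[-203,-4.4,94],"angular":[0.012,-0.781,0.268]},
  {"grip":0,"xyz":[-203,-4.4,94],"angular":[0.012,-0.781,0.268]},
  {"grip":0,"xyz":[-203,-4.4,94],"angular":[0.012,-0.781,0.268]},
  {"grip":0,"xyz":[-203,-4.4,94],"angular":[0.012,-0.781,0.268]},
])

```text
time_s: 18.65
tcp_pos: [0.6034, -0.022, 0.1223]
ee_rot: [[-0.887, 0.252, 0.386], [0.233, 0.968, -0.095], [-0.398, 0.006, -0.917]]
wrist_force: [0.4, -1.5, -0.8]
gripper_width: 0.636
gripper_force: 30.0
```

```bash
cat >> h.py <<'E'
def dispview(name):
    img,K,W=look("wrist"); im=img[...,::-1].copy(); f=Rz(DY);c=.5**.5
    B=lambda u,y,h:CR+f@np.array([(u-h)*c,y,(u+h)*c])
    for P in([B(0,-.235,0),B(0,.235,0),B(.086,.235,0),B(.086,-.235,0)],[B(0,-.235,.014),B(0,.235,.014),B(-.006,.235,.014),B(-.006,-.235,.014)]):
        cv2.polylines(im,[proj(K,W,P).astype(np.int32)],True,(0,255,0),1)
    cv2.imwrite(name,im)
E
python3 - <<'E'
from h import *
s=r.sense(); print(s["joints"].round(1))
plan([("put",disp(.042,.004,.105),tool(DY,25))],depth=.0225)
dispview("pics/w5.png")
E
```

```text
[   7.9   18.1  -46.2   66.7   -9.2 -177.3]
t 18.6
put xyz [-25.0, 7.8, 59.4] ang [0.01, -0.027, 0.007] rows>= 1.3 tcp [0.651, -0.026, 0.078]
```

View pics/w5.png

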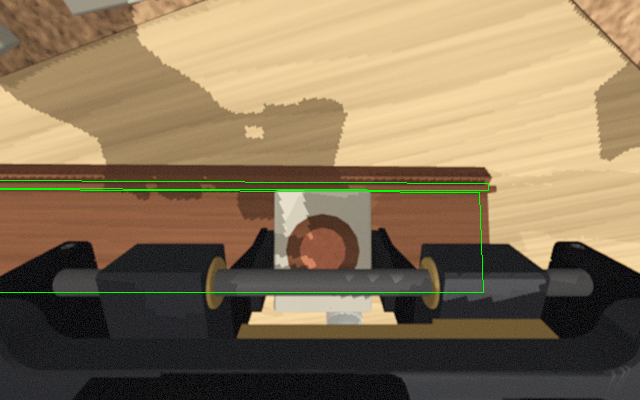

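The wrist view shows the held stone over the board and dish side out. The lip line matches at rows 182–190, and the board's end at x≈487 is about 5 mm further along than predicted. j5 and j6 are again at their limits, so I'll use a 15° tool tilt. The stone then comes in 10° off the board and settles back on release.

Run:
```python
from h import *
Q=tool(DY,15)
plan([("up",disp(.041,.08,.105)+[0,0,.02],Q),("pre",disp(.041,.03,.105),Q),("put",disp(.041,.009,.105),Q)],depth=.0225)
```

```text
t 18.7
up xyz [-5.6, 7.8, -27.9] ang [0.013, 0.151, 0.002] rows>= 1.0 tcp [0.602, -0.013, 0.152]
pre xyz [-19.8, 0.0, 62.6] ang [0.0, 0.0, 0.0] rows>= 1.3 tcp [0.636, -0.022, 0.097]
put xyz [-10.5, -0.0, 18.2] ang [0.0, 0.0, 0.0] rows>= 0.4 tcp [0.65, -0.026, 0.082]
```

Call:
move_arm([
  {"grip":0,"xyz":[-3,4,-14],"angular":[0.006,0.07,0]},
  {"grip":0,"xyz":[-5.5,8,-28],"angular":[0.013,0.151,0.002]},
  {"grip":0,"xyz":[-5.5,8,-28],"angular":[0.013,0.151,0.002]},
  {"grip":0,"xyz":[-5.5,8,-28],"angular":[0.013,0.151,0.002]},
  {"grip":0,"xyz":[-5.5,8,-28],"angular":[0.013,0.151,0.002]},
  {"grip":0,"xyz":[-5.5,8,-28],"angular":[0.013,0.151,0.002]},
])

```text
time_s: 19.3
tcp_pos: [0.6046, -0.0097, 0.1559]
ee_rot: [[-0.931, 0.259, 0.258], [0.25, 0.966, -0.067], [-0.267, 0.002, -0.964]]
wrist_force: [0.2, 1.0, -1.1]
gripper_width: 0.638
gripper_force: 30.0
```

Call:
move_arm([
  {"grip":0,"xyz":[-8,0,25],"angular":[0,0,0]},
  {"grip":0,"xyz":[-15,0,47],"angular":[0,0,0]},
  {"grip":0,"xyz":[-20,0,63],"angular":[0,0,0]},
  {"grip":0,"xyz":[-20,0,63],"angular":[0,0,0]},
  {"grip":0,"xyz":[-20,0,63],"angular":[0,0,0]},
  {"grip":0,"xyz":[-20,0,63],"angular":[0,0,0]},
])

```text
time_s: 19.9
tcp_pos: [0.6381, -0.0205, 0.1008]
ee_rot: [[-0.931, 0.259, 0.257], [0.249, 0.966, -0.068], [-0.266, 0.001, -0.964]]
wrist_force: [-0.3, 1.2, -0.5]
gripper_width: 0.641
gripper_force: 30.0
```

Run:
```python
from h import *
s=r.sense(); print(s["joints"].round(1),s["gripper_width"],s["wrist_force"])
plan([("put",disp(.041,.009,.105),tool(DY,15))],depth=.0225)
```

```text
[  15.5   25.5  -25.7   17.5  -26.5 -135.3] 0.6410130031570624 [-0.32908857  1.16577432 -0.50988417]
t 19.9
put xyz [-7.4, -2.0, 21.5] ang [0.002, 0.007, 0.003] rows>= 0.5 tcp [0.65, -0.026, 0.082]
```

Call:
move_arm([
  {"grip":0,"xyz":[-4,-1,8],"angular":[0,0,0]},
  {"grip":0,"xyz":[-7,-2,14],"angular":[0,0,0]},
  {"grip":0,"xyz":[-7.5,-2,18],"angular":[0,0,0]},
  {"grip":0,"xyz":[-7.5,-2,21],"angular":[0,0,0]},
  {"grip":0,"xyz":[-7.5,-2,21],"angular":[0,0,0]},
  {"grip":0,"xyz":[-7.5,-2,21],"angular":[0,0,0]},
])

```text
time_s: 20.5
tcp_pos: [0.65, -0.0257, 0.0816]
ee_rot: [[-0.932, 0.258, 0.256], [0.249, 0.966, -0.068], [-0.265, 0.0, -0.964]]
wrist_force: [-0.0, 0.5, -1.0]
gripper_width: 0.638
gripper_force: 30.0
```

Call:
move_arm([
  {"grip":0,"xyz":[0,0,1],"angular":[0,0,0]},
  {"grip":0,"xyz":[0,0,2],"angular":[0,0,0]},
  {"grip":0,"xyz":[0,0,2],"angular":[0,0,0]},
  {"grip":0,"xyz":[0,0,2],"angular":[0,0,0]},
])

```text
time_s: 20.9
tcp_pos: [0.6506, -0.0257, 0.0799]
ee_rot: [[-0.932, 0.258, 0.256], [0.249, 0.966, -0.068], [-0.265, 0.0, -0.964]]
wrist_force: [-0.1, 0.3, -0.0]
gripper_width: 0.641
gripper_force: 30.0
```

Call:
move_arm([
  {"grip":0,"xyz":[0,0,1],"angular":[0,0,0]},
  {"grip":0,"xyz":[0,0,2],"angular":[0,0,0]},
  {"grip":0,"xyz":[0,0,2],"angular":[0,0,0]},
  {"grip":0,"xyz":[0,0,2],"angular":[0,0,0]},
])

```text
time_s: 21.3
tcp_pos: [0.651, -0.026, 0.0778]
ee_rot: [[-0.932, 0.258, 0.256], [0.249, 0.966, -0.068], [-0.265, 0.0, -0.964]]
wrist_force: [0.1, -0.0, -0.5]
gripper_width: 0.638
gripper_force: 30.0
```

Run:
```python
from h import *
s=r.sense(); print(s["joints"].round(1),s["gripper_width"],s["wrist_force"])
plan([])
dispview("pics/w6.png")
```

```text
[  14.5   28.2  -25.3   18.6  -24.1 -135.6] 0.6383501917733198 [ 0.13176286 -0.02242107 -0.53787631]
t 21.3
```

View pics/w6.png

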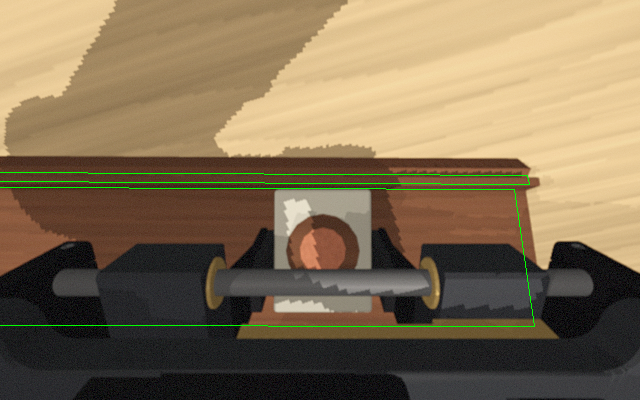

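The view shows the stone square to the lip and just above it, with its lower edge at row 189 and the lip at rows 178–187. I'll keep going until it touches.

Call:
move_arm([
  {"grip":0,"xyz":[0,0,1],"angular":[0,0,0]},
  {"grip":0,"xyz":[0,0,2],"angular":[0,0,0]},
  {"grip":0,"xyz":[0,0,2],"angular":[0,0,0]},
  {"grip":0,"xyz":[0,0,2],"angular":[0,0,0]},
])

```text
time_s: 21.75
tcp_pos: [0.6516, -0.026, 0.0761]
ee_rot: [[-0.932, 0.258, 0.256], [0.249, 0.966, -0.068], [-0.265, 0.0, -0.964]]
wrist_force: [-1.0, -0.5, -1.1]
gripper_width: 0.638
gripper_force: 30.0
```

Call:
move_arm([
  {"grip":0,"xyz":[0,0,1],"angular":[0,0,0]},
  {"grip":0,"xyz":[0,0,1.5],"angular":[0,0,0]},
  {"grip":0,"xyz":[0,0,1.5],"angular":[0,0,0]},
  {"grip":0,"xyz":[0,0,1.5],"angular":[0,0,0]},
])

```text
time_s: 22.15
tcp_pos: [0.652, -0.0262, 0.0752]
ee_rot: [[-0.931, 0.258, 0.257], [0.249, 0.966, -0.068], [-0.265, 0.0, -0.964]]
wrist_force: [-4.1, 1.2, 4.8]
gripper_width: 0.641
gripper_force: 30.0
```

Call:
move_arm([
  {"grip":1,"xyz":[0,0,-0.5],"angular":[0,0,0]},
  {"grip":1,"xyz":[0,0,-0.5],"angular":[0,0,0]},
  {"grip":1,"xyz":[0,0,-0.5],"angular":[0,0,0]},
  {"grip":1,"xyz":[0,0,-0.5],"angular":[0,0,0]},
  {"grip":1,"xyz":[3,0,-20],"angular":[0,0,0]},
  {"grip":1,"xyz":[6,0,-50],"angular":[0,0,0]},
  {"grip":1,"xyz":[10,0,-90],"angular":[0,0,0]},
  {"grip":1,"xyz":[15,0,-130],"angular":[0,0,0]},
  {"grip":1,"xyz":[15,0,-130],"angular":[0,0,0]},
  {"grip":1,"xyz":[15,0,-130],"angular":[0,0,0]},
])

```text
time_s: 23.15
tcp_pos: [0.6049, -0.0133, 0.197]
ee_rot: [[-0.931, 0.258, 0.258], [0.249, 0.966, -0.067], [-0.267, 0.002, -0.964]]
wrist_force: [0.4, 0.0, -0.2]
gripper_width: 0.998
gripper_force: 0.0
```

```bash
cat >> h.py <<'E'
def dispq(K,W,img,amin=800):
    """stones on the display: centre up/along the board, size, angle, on the plane 14 mm out of its face (calibrated face 2.5 mm lower)"""
    f=Rz(DY);c=.5**.5; X=f@[c,0,c];Y=f[:,1];Z=f@[-c,0,c]
    for k in cv2.findContours(white(img),cv2.RETR_EXTERNAL,cv2.CHAIN_APPROX_NONE)[0]:
        if cv2.contourArea(k)<amin: continue
        P=onplane(K,W,k[:,0],CR+Z*.0115,Z)-CR
        (a,b),wh,an=cv2.minAreaRect((np.c_[P@X,P@Y]*1000).astype(np.float32)); print("disp",round(a,1),round(b,1),np.round(wh),round(an,1),k[:,0].mean(0).round())
E
python3 - <<'E'
from h import *
img,K,W=look("wrist"); dispq(K,W,img); cv2.imwrite("pics/w7.png",img[...,::-1])
img,K,W=look("top"); print(rects(white(img),K,W,.018,60)); plan([])
print(r.sense()["joints"].round(1))
E
```

```text
disp 119.4 114.6 [ 18. 295.] 0.1 [325. 284.]
disp 36.1 105.6 [71. 58.] 0.1 [322. 200.]
disp -187.2 -78.9 [47. 97.] 0.4 [169.  13.]
disp -167.6 -222.4 [144.  73.] 42.3 [46. 34.]
[(15, -48, 41, 27, 23.5, [291.0, 393.0]), (65, -33, 176, 78, 67.7, [286.0, 375.0]), (442, -109, 70, 57, -4.9, [316.0, 247.0]), (447, -225, 70, 58, 9.7, [354.0, 246.0]), (568, -531, 107, 100, 37.2, [453.0, 210.0]), (645, 71, 48, 33, 64.6, [259.0, 180.0]), (639, 16, 107, 48, -4.5, [278.0, 184.0]), (340, 269, 715, 427, -0.6, [201.0, 301.0]), (690, -31, 62, 28, 73.9, [293.0, 168.0]), (683, 651, 54, 40, 55.6, [77.0, 165.0]), (746, 691, 36, 33, -88.5, [66.0, 146.0]), (794, -577, 102, 72, 22.8, [465.0, 141.0]), (814, 673, 36, 34, -88.5, [75.0, 126.0]), (824, -51, 57, 42, 1.5, [301.0, 128.0]), (845, 490, 90, 21, -17.1, [132.0, 117.0]), (499, -983, 969, 262, -3.7, [605.0, 243.0]), (827, 892, 306, 45, 8.2, [4.0, 118.0])]
t 23.2
[  17.6   16.3  -22.6   13.1  -38.9 -131.9]
```

View pics/w7.png

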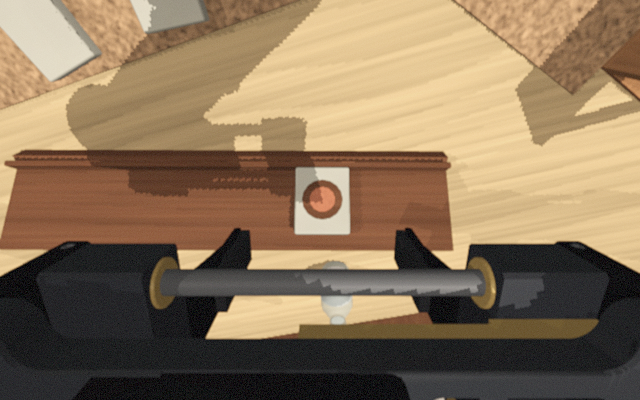

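Stone 1 stands squarely on the board: measured 36 mm up, 105.6 mm along and 0.1° off, dish out at (322,200). On to the next stone.

```bash
cat >> h.py <<'E'
RT=np.array([.577,.3145,.2108]); RQ=tool(44.8,43)     # proven release pose on the ramp
def rampwp(S,G):
    c=RT+.02*RQ[:,2]
    return [("above",S+[0,0,.10],G),("grasp",S,G),("lift",S+[0,0,.27],G),("mid",[.50,.09,.33],tool(20,20)),("pre",c-.06*RQ[:,2],RQ),("put",c,RQ)]
E
python3 - <<'E'
from h import *
plan(rampwp(np.array([.441,-.109,.011]),tool(-4.9,0)))
E
```

```text
t 23.2
above xyz [145.1, -134.2, 26.5] ang [-0.024, 0.265, -0.175] rows>= 4.0 tcp [0.441, -0.109, 0.131]
grasp xyz [0.0, 0.0, 100.0] ang [0.0, 0.0, 0.0] rows>= 2.0 tcp [0.441, -0.109, 0.031]
lift xyz [0.0, 0.0, -270.0] ang [0.0, 0.0, 0.0] rows>= 5.4 tcp [0.441, -0.109, 0.301]
mid xyz [-35.6, 200.4, -47.8] ang [-0.076, -0.344, -0.43] rows>= 4.2 tcp [0.494, 0.088, 0.349]
pre xyz [-79.5, 167.5, 129.1] ang [-0.228, -0.395, -0.372] rows>= 4.5 tcp [0.548, 0.286, 0.255]
put xyz [-0.0, -0.0, 60.0] ang [0.0, 0.0, 0.0] rows>= 1.2 tcp [0.577, 0.314, 0.211]
```

Call:
move_arm([
  {"grip":1,"xyz":[36,-33,0],"angular":[-0.006,0.066,-0.044]},
  {"grip":1,"xyz":[72,-67,5],"angular":[-0.012,0.132,-0.088]},
  {"grip":1,"xyz":[108,-100,15],"angular":[-0.018,0.2,-0.13]},
  {"grip":1,"xyz":[145,-134,26.5],"angular":[-0.024,0.265,-0.175]},
  {"grip":1,"xyz":[145,-134,26.5],"angular":[-0.024,0.265,-0.175]},
  {"grip":1,"xyz":[145,-134,26.5],"angular":[-0.024,0.265,-0.175]},
  {"grip":1,"xyz":[145,-134,26.5],"angular":[-0.024,0.265,-0.175]},
  {"grip":1,"xyz":[145,-134,26.5],"angular":[-0.024,0.265,-0.175]},
])

```text
time_s: 24.05
tcp_pos: [0.4429, -0.1082, 0.132]
ee_rot: [[-0.996, 0.084, 0.003], [0.084, 0.996, 0.0], [-0.003, 0.0, -1.0]]
wrist_force: [0.0, 0.1, 1.0]
gripper_width: 0.999
gripper_force: 0.0
```

Run:
```python
from h import *
img,K,W=look("wrist"); print(rects(white(img),K,W,.018,800)); 
plan([("g",[.441,-.109,.011],tool(-4.9,0))])
```

```text
[(445, -221, 71, 61, 9.8, [200.0, 206.0]), (439, -106, 71, 56, -4.8, [324.0, 194.0])]
t 24.1
g xyz [2.0, -1.0, 101.0] ang [0.0, 0.003, 0.001] rows>= 2.0 tcp [0.441, -0.109, 0.031]
```

Call:
move_arm([
  {"grip":1,"xyz":[3,1,40],"angular":[0,0.003,0]},
  {"grip":1,"xyz":[3,1,75],"angular":[0,0.003,0]},
  {"grip":1,"xyz":[3,1,95],"angular":[0,0.003,0]},
  {"grip":1,"xyz":[3,1,101],"angular":[0,0.003,0]},
  {"grip":1,"xyz":[3,1,101],"angular":[0,0.003,0]},
  {"grip":0,"xyz":[3,1,101],"angular":[0,0.003,0]},
  {"grip":0,"xyz":[3,1,101],"angular":[0,0.003,0]},
  {"grip":0,"xyz":[3,1,101],"angular":[0,0.003,0]},
  {"grip":0,"xyz":[3,1,101],"angular":[0,0.003,0]},
  {"grip":0,"xyz":[3,1,101],"angular":[0,0.003,0]},
])

```text
time_s: 25.1
tcp_pos: [0.4393, -0.1074, 0.0312]
ee_rot: [[-0.996, 0.085, 0.0], [0.085, 0.996, 0.001], [-0.0, 0.001, -1.0]]
wrist_force: [-0.8, 0.1, 1.9]
gripper_width: 0.639
gripper_force: 30.0
```

Call:
move_arm([
  {"grip":0,"xyz":[0,0,0],"angular":[0,0,0]},
  {"grip":0,"xyz":[0,0,-30],"angular":[0,0,0]},
  {"grip":0,"xyz":[0,0,-80],"angular":[0,0,0]},
  {"grip":0,"xyz":[0,0,-130],"angular":[0,0,0]},
  {"grip":0,"xyz":[0,0,-180],"angular":[0,0,0]},
  {"grip":0,"xyz":[0,0,-230],"angular":[0,0,0]},
  {"grip":0,"xyz":[0,0,-270],"angular":[0,0,0]},
  {"grip":0,"xyz":[0,0,-270],"angular":[0,0,0]},
  {"grip":0,"xyz":[0,0,-270],"angular":[0,0,0]},
])

```text
time_s: 26.0
tcp_pos: [0.439, -0.1074, 0.3011]
ee_rot: [[-0.996, 0.085, 0.001], [0.085, 0.996, 0.002], [-0.001, 0.002, -1.0]]
wrist_force: [-0.1, -0.5, -1.4]
gripper_width: 0.641
gripper_force: 30.0
```

Call:
move_arm([
  {"grip":0,"xyz":[-7,40,-9],"angular":[-0.015,-0.07,-0.086]},
  {"grip":0,"xyz":[-14,80,-19],"angular":[-0.03,-0.14,-0.172]},
  {"grip":0,"xyz":[-21,120,-29],"angular":[-0.045,-0.21,-0.258]},
  {"grip":0,"xyz":[-28,160,-38],"angular":[-0.06,-0.28,-0.344]},
  {"grip":0,"xyz":[-36,200,-48],"angular":[-0.076,-0.344,-0.43]},
  {"grip":0,"xyz":[-36,200,-48],"angular":[-0.076,-0.344,-0.43]},
  {"grip":0,"xyz":[-36,200,-48],"angular":[-0.076,-0.344,-0.43]},
  {"grip":0,"xyz":[-36,200,-48],"angular":[-0.076,-0.344,-0.43]},
])

```text
time_s: 26.8
tcp_pos: [0.4916, 0.0879, 0.3471]
ee_rot: [[-0.885, -0.341, 0.318], [-0.321, 0.94, 0.116], [-0.338, 0.001, -0.941]]
wrist_force: [0.4, 0.5, -0.5]
gripper_width: 0.64
gripper_force: 30.0
```

Call:
move_arm([
  {"grip":0,"xyz":[-15,33,20],"angular":[-0.045,-0.08,-0.074]},
  {"grip":0,"xyz":[-31,67,45],"angular":[-0.09,-0.16,-0.148]},
  {"grip":0,"xyz":[-47,100,72],"angular":[-0.135,-0.24,-0.222]},
  {"grip":0,"xyz":[-63,134,100],"angular":[-0.18,-0.32,-0.296]},
  {"grip":0,"xyz":[-79.5,167.5,129],"angular":[-0.228,-0.395,-0.372]},
  {"grip":0,"xyz":[-79.5,167.5,129],"angular":[-0.228,-0.395,-0.372]},
  {"grip":0,"xyz":[-79.5,167.5,129],"angular":[-0.228,-0.395,-0.372]},
  {"grip":0,"xyz":[-79.5,167.5,129],"angular":[-0.228,-0.395,-0.372]},
  {"grip":0,"xyz":[-79.5,167.5,129],"angular":[-0.228,-0.395,-0.372]},
])

```text
time_s: 27.7
tcp_pos: [0.5467, 0.2857, 0.2562]
ee_rot: [[-0.519, -0.704, 0.485], [-0.514, 0.71, 0.481], [-0.683, 0.0, -0.73]]
wrist_force: [0.1, -0.3, -1.0]
gripper_width: 0.636
gripper_force: 30.0
```

Run:
```python
from h import *
print(r.sense()["joints"].round(1))
plan(rampwp(np.array([.441,-.109,.011]),tool(-4.9,0))[-1:])
```

```text
[ 41.2   7.5 -26.3 -10.7 -13.4 -77. ]
t 27.7
put xyz [0.5, -0.9, 61.7] ang [-0.0, 0.001, -0.0] rows>= 1.2 tcp [0.577, 0.314, 0.211]
```

Call:
move_arm([
  {"grip":0,"xyz":[0.5,-1,25],"angular":[0,0,0]},
  {"grip":0,"xyz":[0.5,-1,45],"angular":[0,0,0]},
  {"grip":0,"xyz":[0.5,-1,56],"angular":[0,0,0]},
  {"grip":0,"xyz":[0.5,-1,60],"angular":[0,0,0]},
  {"grip":0,"xyz":[0.5,-1,61.5],"angular":[0,0,0]},
  {"grip":0,"xyz":[0.5,-1,61.5],"angular":[0,0,0]},
  {"grip":0,"xyz":[0.5,-1,61.5],"angular":[0,0,0]},
  {"grip":0,"xyz":[0.5,-1,61.5],"angular":[0,0,0]},
])

```text
time_s: 28.5
tcp_pos: [0.5766, 0.3153, 0.2105]
ee_rot: [[-0.518, -0.705, 0.484], [-0.515, 0.709, 0.482], [-0.683, 0.001, -0.73]]
wrist_force: [0.3, 0.3, -0.4]
gripper_width: 0.638
gripper_force: 30.0
```

Call:
move_arm([
  {"grip":1,"xyz":[0,0,0],"angular":[0,0,0]},
  {"grip":1,"xyz":[0,0,-1],"angular":[0,0,0]},
  {"grip":1,"xyz":[0,0,-1],"angular":[0,0,0]},
  {"grip":1,"xyz":[0,0,-1],"angular":[0,0,0]},
  {"grip":1,"xyz":[0,0,-1],"angular":[0,0,0]},
  {"grip":1,"xyz":[0,0,-30],"angular":[0,0,0]},
  {"grip":1,"xyz":[0,0,-70],"angular":[0,0,0]},
  {"grip":1,"xyz":[0,0,-120],"angular":[0,0,0]},
  {"grip":1,"xyz":[0,0,-120],"angular":[0,0,0]},
  {"grip":1,"xyz":[0,0,-120],"angular":[0,0,0]},
])

```text
time_s: 29.5
tcp_pos: [0.5185, 0.2574, 0.2992]
ee_rot: [[-0.517, -0.705, 0.485], [-0.514, 0.709, 0.483], [-0.685, 0.001, -0.729]]
wrist_force: [-0.0, -0.2, -1.1]
gripper_width: 1.0
gripper_force: 0.0
```

```bash
cat >> h.py <<'E'
def dish(img,K,W,cx,cy):
    p=proj(K,W,[[cx/1000,cy/1000,.018]])[0].round().astype(int); return cv2.cvtColor(img,cv2.COLOR_RGB2HSV)[p[1],p[0]]
def stones(n,amin=60,z=.018):
    img,K,W=look(n)
    for q in rects(white(img),K,W,z,amin):
        if 60<q[2]<80 and 48<q[3]<66: print(n,q,"centre hsv",dish(img,K,W,q[0],q[1]))
E
python3 - <<'E'
from h import *
stones("side"); stones("top")
plan([])
E
```

```text
side (476, 216, 69, 57, 47.2, [266.0, 351.0]) centre hsv [  8 166 207]
top (448, -225, 70, 57, 9.6, [354.0, 246.0]) centre hsv [ 22  47 194]
top (668, -28, 72, 62, -10.4, [292.0, 174.0]) centre hsv [  8 165 173]
t 29.6
```

The second stone has turned over: it lies at about (475,214), 46°, with the dish colour at its centre. I'll grasp it with the tool leaning back 18°.

Run:
```python
from h import *
Q=tool(45.5,-18); S=np.array([.475,.214,.011])
plan([("v",S+[-.02,-.02,.16],Q),("above",S+[0,0,.09],Q)],depth=.0225)
```

```text
t 29.6
v xyz [131.8, -0.3, 19.7] ang [-0.001, 1.064, -0.012] rows>= 7.1 tcp [0.46, 0.199, 0.192]
above xyz [-48.5, -0.2, 57.8] ang [0.0, 0.0, 0.0] rows>= 1.5 tcp [0.48, 0.219, 0.122]
```

Call:
move_arm([
  {"grip":1,"xyz":[35,0,-10],"angular":[0,0.14,0]},
  {"grip":1,"xyz":[70,0,-10],"angular":[0,0.28,0]},
  {"grip":1,"xyz":[100,0,0],"angular":[0,0.42,0]},
  {"grip":1,"xyz":[115,0,8],"angular":[0,0.56,0]},
  {"grip":1,"xyz":[125,0,15],"angular":[0,0.7,0]},
  {"grip":1,"xyz":[130,0,20],"angular":[0,0.84,0]},
  {"grip":1,"xyz":[132,0,20],"angular":[0,0.98,-0.01]},
  {"grip":1,"xyz":[132,0,20],"angular":[-0.001,1.064,-0.012]},
  {"grip":1,"xyz":[132,0,20],"angular":[-0.001,1.064,-0.012]},
  {"grip":1,"xyz":[132,0,20],"angular":[-0.001,1.064,-0.012]},
])

```text
time_s: 30.6
tcp_pos: [0.4598, 0.1994, 0.1908]
ee_rot: [[-0.666, -0.713, -0.217], [-0.678, 0.701, -0.222], [0.31, -0.0, -0.951]]
wrist_force: [0.7, -0.9, -0.3]
gripper_width: 1.004
gripper_force: 0.0
```

Run:
```python
from h import *
stones("wrist",800); 
print(r.sense()["joints"].round(1))
Q=tool(45.5,-18); S=np.array([.475,.214,.011])
plan([("above",S+[0,0,.07],Q),("g",S,Q)],depth=.0225)
```

```text
[ 42.6  21.3 -11.8   1.  -75.  -87.5]
t 30.6
above xyz [-54.6, -0.5, 76.2] ang [-0.0, -0.0, -0.0] rows>= 1.9 tcp [0.48, 0.219, 0.102]
g xyz [-21.6, 0.0, 66.6] ang [0.0, 0.0, 0.0] rows>= 1.4 tcp [0.48, 0.219, 0.032]
```

Run:
```python
from h import *
img,K,W=look("wrist"); print(rects(white(img),K,W,.018,500)); print(proj(K,W,[[.475,.214,.018]]))
img,K,W=look("side"); print([q for q in rects(white(img),K,W,.018,100) if abs(q[0]-475)<80])
```

```text
[(470, 209, 57, 56, -44.4, [320.0, 244.0]), (674, -47, 92, 66, -26.0, [33.0, 212.0])]
[[320.67860623 250.5759961 ]]
[]
```

Call:
move_arm([
  {"grip":1,"xyz":[-25,-0.5,35],"angular":[0,0,0]},
  {"grip":1,"xyz":[-54.5,-0.5,76],"angular":[0,0,0]},
  {"grip":1,"xyz":[-65,-0.5,110],"angular":[0,0,0]},
  {"grip":1,"xyz":[-72,-0.5,131],"angular":[0,0,0]},
  {"grip":1,"xyz":[-76,-0.5,143],"angular":[0,0,0]},
  {"grip":1,"xyz":[-76,-0.5,143],"angular":[0,0,0]},
  {"grip":1,"xyz":[-76,-0.5,143],"angular":[0,0,0]},
])

```text
time_s: 31.45
tcp_pos: [0.4807, 0.2192, 0.0346]
ee_rot: [[-0.667, -0.713, -0.214], [-0.679, 0.701, -0.219], [0.306, -0.001, -0.952]]
wrist_force: [0.2, 0.1, -0.2]
gripper_width: 0.998
gripper_force: 0.0
```

Call:
move_arm([
  {"grip":0,"xyz":[0,0,0],"angular":[0,0,0]},
  {"grip":0,"xyz":[0,0,0],"angular":[0,0,0]},
  {"grip":0,"xyz":[0,0,0],"angular":[0,0,0]},
  {"grip":0,"xyz":[0,0,0],"angular":[0,0,0]},
  {"grip":0,"xyz":[0,0,0],"angular":[0,0,0]},
  {"grip":0,"xyz":[0,0,0],"angular":[0,0,0]},
])

```text
time_s: 32.05
tcp_pos: [0.4802, 0.2189, 0.0336]
ee_rot: [[-0.667, -0.713, -0.215], [-0.678, 0.701, -0.221], [0.308, -0.001, -0.951]]
wrist_force: [0.0, -0.3, 2.2]
gripper_width: 0.637
gripper_force: 29.9
```

Run:
```python
from h import *
Q=tool(45.5,-18); D=tool(DY,17); s=r.sense(); S=s["tcp_pos"]+.0225*s["ee_rot"][:,2]; print(S)
plan([("lift",S+[-.03,-.03,.25],Q),("mid",[.50,.02,.27],tool(10,0)),("pre",disp(.041,.05,0)+[0,0,.01],D),("put",disp(.041,.007,0),D)],depth=.0225)
```

```text
[0.47538156 0.21394566 0.01220387]
t 32.0
lift xyz [117.4, 0.1, -224.8] ang [-0.001, 0.001, -0.0] rows>= 5.1 tcp [0.45, 0.189, 0.284]
mid xyz [84.2, -153.9, 18.0] ang [-0.097, -0.304, 0.614] rows>= 4.6 tcp [0.5, 0.02, 0.293]
pre xyz [-68.1, -153.5, 171.7] ang [0.065, -0.292, 0.437] rows>= 4.8 tcp [0.594, -0.119, 0.121]
put xyz [-17.3, 0.0, 47.5] ang [0.0, 0.0, 0.0] rows>= 1.0 tcp [0.623, -0.127, 0.08]
```

Call:
move_arm([
  {"grip":0,"xyz":[8,0,-23],"angular":[0,0,0]},
  {"grip":0,"xyz":[30,0,-65],"angular":[0,0,0]},
  {"grip":0,"xyz":[52,0,-107],"angular":[0,0,0]},
  {"grip":0,"xyz":[74,0,-149],"angular":[0,0,0]},
  {"grip":0,"xyz":[96,0,-190],"angular":[0,0,0]},
  {"grip":0,"xyz":[117.5,0,-225],"angular":[0,0,0]},
  {"grip":0,"xyz":[117.5,0,-225],"angular":[0,0,0]},
  {"grip":0,"xyz":[117.5,0,-225],"angular":[0,0,0]},
])

```text
time_s: 32.85
tcp_pos: [0.45, 0.1889, 0.2841]
ee_rot: [[-0.668, -0.713, -0.214], [-0.679, 0.701, -0.218], [0.306, -0.0, -0.952]]
wrist_force: [-0.1, -0.7, -1.8]
gripper_width: 0.639
gripper_force: 29.9
```

Call:
move_arm([
  {"grip":0,"xyz":[17,-31,4],"angular":[-0.019,-0.06,0.12]},
  {"grip":0,"xyz":[34,-62,7],"angular":[-0.038,-0.12,0.24]},
  {"grip":0,"xyz":[51,-93,11],"angular":[-0.057,-0.18,0.36]},
  {"grip":0,"xyz":[68,-124,15],"angular":[-0.076,-0.24,0.48]},
  {"grip":0,"xyz":[84,-154,18],"angular":[-0.097,-0.304,0.614]},
  {"grip":0,"xyz":[84,-154,18],"angular":[-0.097,-0.304,0.614]},
  {"grip":0,"xyz":[84,-154,18],"angular":[-0.097,-0.304,0.614]},
  {"grip":0,"xyz":[84,-154,18],"angular":[-0.097,-0.304,0.614]},
])

```text
time_s: 33.65
tcp_pos: [0.4999, 0.0204, 0.2911]
ee_rot: [[-0.985, -0.175, -0.002], [-0.175, 0.985, -0.001], [0.002, -0.001, -1.0]]
wrist_force: [-0.0, 0.8, -0.6]
gripper_width: 0.638
gripper_force: 29.9
```

Call:
move_arm([
  {"grip":0,"xyz":[-14,-31,25],"angular":[0.013,-0.058,0.087]},
  {"grip":0,"xyz":[-28,-62,55],"angular":[0.026,-0.117,0.175]},
  {"grip":0,"xyz":[-42,-93,88],"angular":[0.039,-0.175,0.262]},
  {"grip":0,"xyz":[-55,-123,125],"angular":[0.052,-0.234,0.35]},
  {"grip":0,"xyz":[-68,-153.5,160],"angular":[0.065,-0.292,0.437]},
  {"grip":0,"xyz":[-68,-153.5,171],"angular":[0.065,-0.292,0.437]},
  {"grip":0,"xyz":[-68,-153.5,171],"angular":[0.065,-0.292,0.437]},
  {"grip":0,"xyz":[-68,-153.5,171],"angular":[0.065,-0.292,0.437]},
  {"grip":0,"xyz":[-68,-153.5,171],"angular":[0.065,-0.292,0.437]},
])

```text
time_s: 34.55
tcp_pos: [0.5954, -0.1183, 0.1231]
ee_rot: [[-0.922, 0.26, 0.286], [0.249, 0.966, -0.076], [-0.296, 0.001, -0.955]]
wrist_force: [-0.2, 0.6, -0.2]
gripper_width: 0.642
gripper_force: 29.9
```

Run:
```python
from h import *
print(r.sense()["joints"].round(1))
plan([("put",disp(.041,.007,0),tool(DY,17))],depth=.0225)
img,K,W=look("wrist"); dispq(K,W,img)
```

```text
[   6.5   20.6  -29.6   15.1  -24.4 -124.5]
t 34.5
put xyz [-15.1, -1.6, 49.4] ang [0.002, 0.004, 0.002] rows>= 1.0 tcp [0.623, -0.127, 0.08]
disp 91.5 3.2 [73. 11.] 90.0 [323. 302.]
disp 77.3 7.9 [154.  13.] 90.0 [329. 284.]
disp 34.7 0.8 [63. 77.] 0.1 [322. 225.]
disp 33.4 104.8 [66. 60.] 0.1 [448. 218.]
disp -157.4 -193.3 [109.  76.] 41.8 [106.  25.]
```

Call:
move_arm([
  {"grip":0,"xyz":[-8,-1,25],"angular":[0,0,0]},
  {"grip":0,"xyz":[-14,-1.5,40],"angular":[0,0,0]},
  {"grip":0,"xyz":[-15,-1.5,48],"angular":[0,0,0]},
  {"grip":0,"xyz":[-15,-1.5,51],"angular":[0,0,0]},
  {"grip":0,"xyz":[-15,-1.5,52],"angular":[0,0,0]},
  {"grip":0,"xyz":[-15,-1.5,52],"angular":[0,0,0]},
  {"grip":0,"xyz":[-15,-1.5,52],"angular":[0,0,0]},
])

```text
time_s: 35.3
tcp_pos: [0.6226, -0.1282, 0.0775]
ee_rot: [[-0.922, 0.261, 0.286], [0.25, 0.965, -0.076], [-0.296, 0.001, -0.955]]
wrist_force: [-2.6, 1.7, 3.3]
gripper_width: 0.641
gripper_force: 29.9
```

Call:
move_arm([
  {"grip":0,"xyz":[0,0,1],"angular":[0,0,0]},
  {"grip":0,"xyz":[0,0,1.5],"angular":[0,0,0]},
  {"grip":0,"xyz":[0,0,1.5],"angular":[0,0,0]},
  {"grip":0,"xyz":[0,0,1.5],"angular":[0,0,0]},
])

```text
time_s: 35.7
tcp_pos: [0.6233, -0.1285, 0.0755]
ee_rot: [[-0.922, 0.262, 0.285], [0.25, 0.965, -0.076], [-0.295, 0.001, -0.955]]
wrist_force: [-2.6, 3.8, 4.4]
gripper_width: 0.64
gripper_force: 30.0
```

Call:
move_arm([
  {"grip":0,"xyz":[0,0,1],"angular":[0,0,0]},
  {"grip":0,"xyz":[0,0,1],"angular":[0,0,0]},
  {"grip":0,"xyz":[0,0,1],"angular":[0,0,0]},
])

```text
time_s: 36.0
tcp_pos: [0.6235, -0.1288, 0.0744]
ee_rot: [[-0.922, 0.262, 0.285], [0.251, 0.965, -0.076], [-0.295, 0.001, -0.956]]
wrist_force: [-2.1, 2.2, 5.2]
gripper_width: 0.644
gripper_force: 30.0
```

Call:
move_arm([
  {"grip":1,"xyz":[0,0,-1],"angular":[0,0,0]},
  {"grip":1,"xyz":[0,0,-1],"angular":[0,0,0]},
  {"grip":1,"xyz":[0,0,-1],"angular":[0,0,0]},
  {"grip":1,"xyz":[0,0,-1],"angular":[0,0,0]},
  {"grip":1,"xyz":[3,0,-20],"angular":[0,0,0]},
  {"grip":1,"xyz":[6,0,-50],"angular":[0,0,0]},
  {"grip":1,"xyz":[10,0,-90],"angular":[0,0,0]},
  {"grip":1,"xyz":[15,0,-130],"angular":[0,0,0]},
  {"grip":1,"xyz":[15,0,-130],"angular":[0,0,0]},
  {"grip":1,"xyz":[15,0,-130],"angular":[0,0,0]},
])

```text
time_s: 37.0
tcp_pos: [0.5723, -0.115, 0.1949]
ee_rot: [[-0.922, 0.262, 0.286], [0.251, 0.965, -0.076], [-0.296, 0.002, -0.955]]
wrist_force: [0.2, 0.2, -0.8]
gripper_width: 0.996
gripper_force: 0.0
```

Run:
```python
from h import *
img,K,W=look("wrist"); dispq(K,W,img); cv2.imwrite("pics/w8.png",img[...,::-1])
stones("top")
plan(rampwp(np.array([.4455,-.224,.011]),tool(9.7,0)))
```

```text
disp 118.5 8.0 [295.  17.] 89.9 [326. 284.]
disp 54.6 -305.0 [97. 49.] 11.4 [ 15. 222.]
disp 36.2 105.0 [60. 71.] 89.9 [425. 200.]
disp 36.1 -1.5 [58. 71.] 89.9 [322. 201.]
disp -170.2 -188.4 [138.  77.] 37.3 [160.  32.]
top (447, -225, 71, 57, 10.3, [353.0, 246.0]) centre hsv [ 22  47 162]
top (671, -28, 69, 61, -8.8, [290.0, 171.0]) centre hsv [30  5 48]
t 37.1
above xyz [107.2, -138.1, 31.8] ang [-0.064, 0.291, -0.432] rows>= 3.6 tcp [0.446, -0.224, 0.131]
grasp xyz [0.0, 0.0, 100.0] ang [0.0, 0.0, 0.0] rows>= 2.0 tcp [0.446, -0.224, 0.031]
lift xyz [0.0, 0.0, -270.0] ang [0.0, 0.0, 0.0] rows>= 5.4 tcp [0.446, -0.224, 0.301]
mid xyz [-99.9, 299.1, -47.8] ang [-0.031, -0.348, -0.178] rows>= 6.4 tcp [0.494, 0.088, 0.349]
pre xyz [-79.5, 167.5, 129.1] ang [-0.228, -0.395, -0.372] rows>= 4.5 tcp [0.548, 0.286, 0.255]
put xyz [-0.0, -0.0, 60.0] ang [0.0, 0.0, 0.0] rows>= 1.2 tcp [0.577, 0.314, 0.211]
```

Both stones stand square (36.2/105.0 and 36.1/−1.5 mm, 0°). Now the third.

Call:
move_arm([
  {"grip":1,"xyz":[27,-34,0],"angular":[-0.016,0.073,-0.11]},
  {"grip":1,"xyz":[54,-69,5],"angular":[-0.032,0.146,-0.216]},
  {"grip":1,"xyz":[81,-104,15],"angular":[-0.048,0.218,-0.324]},
  {"grip":1,"xyz":[107,-138,32],"angular":[-0.064,0.291,-0.432]},
  {"grip":1,"xyz":[107,-138,32],"angular":[-0.064,0.291,-0.432]},
  {"grip":1,"xyz":[107,-138,32],"angular":[-0.064,0.291,-0.432]},
  {"grip":1,"xyz":[107,-138,32],"angular":[-0.064,0.291,-0.432]},
  {"grip":1,"xyz":[107,-138,32],"angular":[-0.064,0.291,-0.432]},
])

```text
time_s: 37.9
tcp_pos: [0.4474, -0.2233, 0.1321]
ee_rot: [[-0.985, -0.17, 0.004], [-0.17, 0.985, -0.001], [-0.003, -0.001, -1.0]]
wrist_force: [-0.5, -0.3, 0.7]
gripper_width: 0.998
gripper_force: 0.0
```

Run:
```python
from h import *
stones("wrist",800)
plan([("g",[.4455,-.224,.011],tool(9.8,0))])
```

```text
wrist (445, -223, 71, 56, 9.7, [323.0, 196.0]) centre hsv [ 21  40 152]
t 38.0
g xyz [2.3, -0.2, 101.2] ang [-0.001, 0.004, 0.0] rows>= 2.0 tcp [0.446, -0.224, 0.031]
```

Call:
move_arm([
  {"grip":1,"xyz":[2.5,0.5,40],"angular":[0,0.004,0]},
  {"grip":1,"xyz":[2.5,0.5,75],"angular":[0,0.004,0]},
  {"grip":1,"xyz":[2.5,0.5,95],"angular":[0,0.004,0]},
  {"grip":1,"xyz":[2.5,0.5,101],"angular":[0,0.004,0]},
  {"grip":1,"xyz":[2.5,0.5,101],"angular":[0,0.004,0]},
  {"grip":0,"xyz":[2.5,0.5,101],"angular":[0,0.004,0]},
  {"grip":0,"xyz":[2.5,0.5,101],"angular":[0,0.004,0]},
  {"grip":0,"xyz":[2.5,0.5,101],"angular":[0,0.004,0]},
  {"grip":0,"xyz":[2.5,0.5,101],"angular":[0,0.004,0]},
  {"grip":0,"xyz":[2.5,0.5,101],"angular":[0,0.004,0]},
])

```text
time_s: 38.95
tcp_pos: [0.4444, -0.2239, 0.031]
ee_rot: [[-0.986, -0.169, -0.001], [-0.169, 0.986, -0.001], [0.001, -0.001, -1.0]]
wrist_force: [0.5, 0.6, 2.4]
gripper_width: 0.64
gripper_force: 30.0
```

Call:
move_arm([
  {"grip":0,"xyz":[0,0,0],"angular":[0,0,0]},
  {"grip":0,"xyz":[0,0,-30],"angular":[0,0,0]},
  {"grip":0,"xyz":[0,0,-80],"angular":[0,0,0]},
  {"grip":0,"xyz":[0,0,-130],"angular":[0,0,0]},
  {"grip":0,"xyz":[0,0,-180],"angular":[0,0,0]},
  {"grip":0,"xyz":[0,0,-230],"angular":[0,0,0]},
  {"grip":0,"xyz":[0,0,-270],"angular":[0,0,0]},
  {"grip":0,"xyz":[0,0,-270],"angular":[0,0,0]},
  {"grip":0,"xyz":[0,0,-270],"angular":[0,0,0]},
])

```text
time_s: 39.85
tcp_pos: [0.4444, -0.2233, 0.301]
ee_rot: [[-0.986, -0.169, 0.0], [-0.169, 0.986, -0.0], [0.0, -0.0, -1.0]]
wrist_force: [-0.0, 0.4, -1.6]
gripper_width: 0.639
gripper_force: 30.0
```

Call:
move_arm([
  {"grip":0,"xyz":[-14,42,-7],"angular":[-0.004,-0.05,-0.025]},
  {"grip":0,"xyz":[-28,85,-14],"angular":[-0.009,-0.1,-0.05]},
  {"grip":0,"xyz":[-43,128,-20],"angular":[-0.013,-0.15,-0.076]},
  {"grip":0,"xyz":[-57,171,-27],"angular":[-0.018,-0.2,-0.1]},
  {"grip":0,"xyz":[-71,214,-34],"angular":[-0.022,-0.25,-0.127]},
  {"grip":0,"xyz":[-86,257,-41],"angular":[-0.027,-0.3,-0.15]},
  {"grip":0,"xyz":[-100,299,-48],"angular":[-0.031,-0.348,-0.178]},
  {"grip":0,"xyz":[-100,299,-48],"angular":[-0.031,-0.348,-0.178]},
  {"grip":0,"xyz":[-100,299,-48],"angular":[-0.031,-0.348,-0.178]},
  {"grip":0,"xyz":[-100,299,-48],"angular":[-0.031,-0.348,-0.178]},
])

```text
time_s: 40.85
tcp_pos: [0.4921, 0.0874, 0.3466]
ee_rot: [[-0.885, -0.342, 0.317], [-0.322, 0.94, 0.114], [-0.337, -0.001, -0.942]]
wrist_force: [-0.4, -1.1, -0.8]
gripper_width: 0.64
gripper_force: 30.0
```

Call:
move_arm([
  {"grip":0,"xyz":[-15,33,20],"angular":[-0.045,-0.08,-0.074]},
  {"grip":0,"xyz":[-31,67,45],"angular":[-0.09,-0.16,-0.148]},
  {"grip":0,"xyz":[-47,100,72],"angular":[-0.135,-0.24,-0.222]},
  {"grip":0,"xyz":[-63,134,100],"angular":[-0.18,-0.32,-0.296]},
  {"grip":0,"xyz":[-79.5,167.5,129],"angular":[-0.228,-0.395,-0.372]},
  {"grip":0,"xyz":[-79.5,167.5,129],"angular":[-0.228,-0.395,-0.372]},
  {"grip":0,"xyz":[-79.5,167.5,129],"angular":[-0.228,-0.395,-0.372]},
  {"grip":0,"xyz":[-79.5,167.5,129],"angular":[-0.228,-0.395,-0.372]},
  {"grip":0,"xyz":[-79.5,167.5,129],"angular":[-0.228,-0.395,-0.372]},
])

```text
time_s: 41.75
tcp_pos: [0.547, 0.2849, 0.2551]
ee_rot: [[-0.519, -0.704, 0.484], [-0.516, 0.71, 0.48], [-0.681, -0.0, -0.732]]
wrist_force: [-0.5, -0.5, -0.4]
gripper_width: 0.642
gripper_force: 30.0
```

Run:
```python
from h import *
print(r.sense()["joints"].round(1))
plan(rampwp(np.array([.441,-.109,.011]),tool(-4.9,0))[-1:])
```

```text
[ 41.1   7.6 -26.2 -10.8 -13.5 -76.8]
t 41.8
put xyz [-0.7, -0.1, 61.1] ang [-0.0, -0.001, 0.0] rows>= 1.2 tcp [0.577, 0.314, 0.211]
```

Call:
move_arm([
  {"grip":0,"xyz":[-0.5,0,25],"angular":[0,0,0]},
  {"grip":0,"xyz":[-0.5,0,45],"angular":[0,0,0]},
  {"grip":0,"xyz":[-0.5,0,56],"angular":[0,0,0]},
  {"grip":0,"xyz":[-0.5,0,60],"angular":[0,0,0]},
  {"grip":0,"xyz":[-0.5,0,61],"angular":[0,0,0]},
  {"grip":0,"xyz":[-0.5,0,61],"angular":[0,0,0]},
  {"grip":0,"xyz":[-0.5,0,61],"angular":[0,0,0]},
  {"grip":0,"xyz":[-0.5,0,61],"angular":[0,0,0]},
])

```text
time_s: 42.55
tcp_pos: [0.5764, 0.3155, 0.2103]
ee_rot: [[-0.519, -0.706, 0.483], [-0.517, 0.709, 0.481], [-0.681, -0.0, -0.732]]
wrist_force: [-0.3, 0.0, -0.6]
gripper_width: 0.638
gripper_force: 30.0
```

Call:
move_arm([
  {"grip":1,"xyz":[0,0,0],"angular":[0,0,0]},
  {"grip":1,"xyz":[0,0,-1],"angular":[0,0,0]},
  {"grip":1,"xyz":[0,0,-1],"angular":[0,0,0]},
  {"grip":1,"xyz":[0,0,-1],"angular":[0,0,0]},
  {"grip":1,"xyz":[0,0,-1],"angular":[0,0,0]},
  {"grip":1,"xyz":[0,0,-30],"angular":[0,0,0]},
  {"grip":1,"xyz":[0,0,-70],"angular":[0,0,0]},
  {"grip":1,"xyz":[0,0,-120],"angular":[0,0,0]},
  {"grip":1,"xyz":[0,0,-120],"angular":[0,0,0]},
  {"grip":1,"xyz":[0,0,-120],"angular":[0,0,0]},
])

```text
time_s: 43.55
tcp_pos: [0.5184, 0.2577, 0.2992]
ee_rot: [[-0.518, -0.705, 0.484], [-0.515, 0.709, 0.482], [-0.683, -0.0, -0.73]]
wrist_force: [0.5, 0.3, -0.9]
gripper_width: 0.998
gripper_force: 0.0
```

Run:
```python
from h import *
stones("side"); stones("top")
Q=tool(45.5,-18); S=np.array([.475,.214,.011])
plan([("v",S+[-.02,-.02,.16],Q)],depth=.0225)
```

```text
side (476, 214, 69, 58, 48.9, [266.0, 350.0]) centre hsv [  8 167 209]
top (639, -133, 71, 61, -13.0, [325.0, 184.0]) centre hsv [  8 165 170]
top (668, -28, 72, 62, -11.9, [292.0, 175.0]) centre hsv [  8 167 171]
t 43.6
v xyz [131.8, -0.5, 19.9] ang [-0.002, 1.061, -0.012] rows>= 7.1 tcp [0.46, 0.199, 0.192]
```

Call:
move_arm([
  {"grip":1,"xyz":[35,0,-10],"angular":[0,0.14,0]},
  {"grip":1,"xyz":[70,0,-10],"angular":[0,0.28,0]},
  {"grip":1,"xyz":[100,0,0],"angular":[0,0.42,0]},
  {"grip":1,"xyz":[115,0,8],"angular":[0,0.56,0]},
  {"grip":1,"xyz":[125,0,15],"angular":[0,0.7,0]},
  {"grip":1,"xyz":[130,0,20],"angular":[0,0.84,0]},
  {"grip":1,"xyz":[132,0,20],"angular":[0,0.98,-0.01]},
  {"grip":1,"xyz":[132,0,20],"angular":[-0.001,1.061,-0.012]},
  {"grip":1,"xyz":[132,0,20],"angular":[-0.001,1.061,-0.012]},
  {"grip":1,"xyz":[132,0,20],"angular":[-0.001,1.061,-0.012]},
])

```text
time_s: 44.65
tcp_pos: [0.4595, 0.1994, 0.1911]
ee_rot: [[-0.667, -0.713, -0.216], [-0.678, 0.701, -0.222], [0.31, -0.001, -0.951]]
wrist_force: [0.1, -0.9, 0.7]
gripper_width: 0.999
gripper_force: 0.0
```

Run:
```python
from h import *
img,K,W=look("wrist"); print(rects(white(img),K,W,.018,500))
Q=tool(47,-18); S=np.array([.475,.213,.011])
plan([("above",S+[0,0,.07],Q),("g",S,Q)],depth=.0225)
```

```text
[(471, 208, 58, 57, 48.2, [320.0, 244.0]), (674, -47, 91, 66, -26.0, [33.0, 212.0]), (615, -133, 61, 34, 46.6, [10.0, 120.0])]
t 44.7
above xyz [-54.1, -1.2, 76.6] ang [0.007, 0.001, -0.025] rows>= 1.9 tcp [0.48, 0.218, 0.102]
g xyz [-21.6, 0.0, 66.6] ang [0.0, 0.0, 0.0] rows>= 1.4 tcp [0.48, 0.218, 0.032]
```

Call:
move_arm([
  {"grip":1,"xyz":[-25,-1,35],"angular":[0.006,0,-0.018]},
  {"grip":1,"xyz":[-54.5,-1,76],"angular":[0.012,0,-0.036]},
  {"grip":1,"xyz":[-65,-1,110],"angular":[0.012,0,-0.036]},
  {"grip":1,"xyz":[-72,-1,131],"angular":[0.012,0,-0.036]},
  {"grip":1,"xyz":[-76,-1,144],"angular":[0.012,0,-0.036]},
  {"grip":1,"xyz":[-76,-1,144],"angular":[0.012,0,-0.036]},
  {"grip":1,"xyz":[-76,-1,144],"angular":[0.012,0,-0.036]},
])

```text
time_s: 45.4
tcp_pos: [0.4806, 0.2186, 0.0337]
ee_rot: [[-0.641, -0.74, -0.204], [-0.704, 0.673, -0.227], [0.305, -0.002, -0.952]]
wrist_force: [0.1, 0.3, -0.3]
gripper_width: 0.999
gripper_force: 0.0
```

Call:
move_arm([
  {"grip":0,"xyz":[0,0,0],"angular":[0,0,0]},
  {"grip":0,"xyz":[0,0,0],"angular":[0,0,0]},
  {"grip":0,"xyz":[0,0,0],"angular":[0,0,0]},
  {"grip":0,"xyz":[0,0,0],"angular":[0,0,0]},
  {"grip":0,"xyz":[0,0,0],"angular":[0,0,0]},
  {"grip":0,"xyz":[0,0,0],"angular":[0,0,0]},
])

```text
time_s: 46.0
tcp_pos: [0.4802, 0.2184, 0.0328]
ee_rot: [[-0.641, -0.74, -0.206], [-0.703, 0.673, -0.229], [0.308, -0.002, -0.951]]
wrist_force: [-0.5, -0.5, 1.4]
gripper_width: 0.64
gripper_force: 30.0
```

Run:
```python
from h import *
D=tool(DY,17); s=r.sense(); Q=s["ee_rot"]; S=s["tcp_pos"]+.0225*Q[:,2]; print(S)
plan([("lift",S+[-.03,-.03,.25],Q),("mid",[.48,-.05,.29],tool(10,0)),("pre",disp(.041,.05,-.1055)+[0,0,.01],D),("put",disp(.041,.007,-.1055),D)],depth=.0225)
```

```text
[0.47561375 0.21327889 0.01137101]
t 46.0
lift xyz [117.3, 1.5, -224.8] ang [0.0, 0.0, 0.0] rows>= 5.1 tcp [0.45, 0.188, 0.283]
mid xyz [157.8, -182.5, 20.2] ang [-0.105, -0.301, 0.652] rows>= 4.8 tcp [0.48, -0.05, 0.312]
pre xyz [-55.1, -183.5, 191.7] ang [0.065, -0.292, 0.437] rows>= 5.4 tcp [0.566, -0.221, 0.121]
put xyz [-17.3, -0.0, 47.5] ang [0.0, 0.0, 0.0] rows>= 1.0 tcp [0.595, -0.229, 0.08]
```

Call:
move_arm([
  {"grip":0,"xyz":[8,0,-23],"angular":[0,0,0]},
  {"grip":0,"xyz":[30,1,-65],"angular":[0,0,0]},
  {"grip":0,"xyz":[52,1,-107],"angular":[0,0,0]},
  {"grip":0,"xyz":[74,1,-149],"angular":[0,0,0]},
  {"grip":0,"xyz":[96,1.5,-190],"angular":[0,0,0]},
  {"grip":0,"xyz":[117.5,1.5,-225],"angular":[0,0,0]},
  {"grip":0,"xyz":[117.5,1.5,-225],"angular":[0,0,0]},
  {"grip":0,"xyz":[117.5,1.5,-225],"angular":[0,0,0]},
])

```text
time_s: 46.8
tcp_pos: [0.4498, 0.1883, 0.2834]
ee_rot: [[-0.641, -0.739, -0.205], [-0.704, 0.673, -0.227], [0.305, -0.001, -0.952]]
wrist_force: [-0.2, 0.4, -1.6]
gripper_width: 0.641
gripper_force: 30.0
```

Call:
move_arm([
  {"grip":0,"xyz":[26,-30,3],"angular":[-0.017,-0.05,0.108]},
  {"grip":0,"xyz":[52,-60,7],"angular":[-0.035,-0.1,0.217]},
  {"grip":0,"xyz":[79,-91,10],"angular":[-0.052,-0.15,0.326]},
  {"grip":0,"xyz":[105,-121,13],"angular":[-0.07,-0.2,0.434]},
  {"grip":0,"xyz":[131,-152,17],"angular":[-0.088,-0.25,0.543]},
  {"grip":0,"xyz":[158,-182.5,20],"angular":[-0.105,-0.301,0.652]},
  {"grip":0,"xyz":[158,-182.5,20],"angular":[-0.105,-0.301,0.652]},
  {"grip":0,"xyz":[158,-182.5,20],"angular":[-0.105,-0.301,0.652]},
  {"grip":0,"xyz":[158,-182.5,20],"angular":[-0.105,-0.301,0.652]},
])

```text
time_s: 47.7
tcp_pos: [0.4794, -0.0497, 0.3113]
ee_rot: [[-0.985, -0.175, -0.003], [-0.175, 0.985, 0.0], [0.003, 0.001, -1.0]]
wrist_force: [0.5, -0.3, -0.7]
gripper_width: 0.638
gripper_force: 30.0
```

Call:
move_arm([
  {"grip":0,"xyz":[-10,-31,25],"angular":[0.011,-0.049,0.073]},
  {"grip":0,"xyz":[-20,-62,57],"angular":[0.022,-0.097,0.146]},
  {"grip":0,"xyz":[-30,-93,90],"angular":[0.033,-0.146,0.218]},
  {"grip":0,"xyz":[-40,-124,123],"angular":[0.043,-0.195,0.291]},
  {"grip":0,"xyz":[-49,-155,155],"angular":[0.054,-0.243,0.364]},
  {"grip":0,"xyz":[-55,-183.5,180],"angular":[0.065,-0.292,0.437]},
  {"grip":0,"xyz":[-55,-183.5,191],"angular":[0.065,-0.292,0.437]},
  {"grip":0,"xyz":[-55,-183.5,191],"angular":[0.065,-0.292,0.437]},
  {"grip":0,"xyz":[-55,-183.5,191],"angular":[0.065,-0.292,0.437]},
  {"grip":0,"xyz":[-55,-183.5,191],"angular":[0.065,-0.292,0.437]},
])

```text
time_s: 48.7
tcp_pos: [0.5671, -0.2202, 0.1234]
ee_rot: [[-0.923, 0.26, 0.285], [0.249, 0.966, -0.076], [-0.295, 0.001, -0.955]]
wrist_force: [-0.8, -0.3, 0.1]
gripper_width: 0.642
gripper_force: 30.0
```

Run:
```python
from h import *
print(r.sense()["joints"].round(1))
plan([("put",disp(.041,.007,-.1055),tool(DY,17))],depth=.0225)
img,K,W=look("wrist"); dispq(K,W,img)
```

```text
[  -4.7   20.8  -26.4    6.8  -26.1 -106.1]
t 48.7
put xyz [-15.7, -1.2, 49.8] ang [0.002, 0.003, 0.002] rows>= 1.0 tcp [0.595, -0.229, 0.08]
disp 96.0 -103.5 [73. 21.] 89.4 [326. 306.]
disp 78.5 -97.5 [  9. 154.] 0.0 [334. 285.]
disp 32.6 -326.9 [66. 63.] 11.5 [ 29. 231.]
disp 34.0 -104.1 [65. 77.] 0.7 [322. 225.]
disp 33.3 103.3 [65. 66.] 0.1 [585. 221.]
disp 33.4 -2.2 [65. 60.] 0.1 [446. 218.]
```

Call:
move_arm([
  {"grip":0,"xyz":[-8,-1,25],"angular":[0,0,-0.005]},
  {"grip":0,"xyz":[-14,-1,40],"angular":[0,0,-0.005]},
  {"grip":0,"xyz":[-15.5,-1,47],"angular":[0,0,-0.005]},
  {"grip":0,"xyz":[-15.5,-1,50],"angular":[0,0,-0.005]},
  {"grip":0,"xyz":[-15.5,-1,51.5],"angular":[0,0,-0.005]},
  {"grip":0,"xyz":[-15.5,-1,51.5],"angular":[0,0,-0.005]},
  {"grip":0,"xyz":[-15.5,-1,51.5],"angular":[0,0,-0.005]},
])

```text
time_s: 49.45
tcp_pos: [0.5944, -0.2301, 0.0778]
ee_rot: [[-0.924, 0.258, 0.283], [0.246, 0.966, -0.076], [-0.293, -0.001, -0.956]]
wrist_force: [-0.2, 0.1, 0.4]
gripper_width: 0.639
gripper_force: 30.0
```

Call:
move_arm([
  {"grip":0,"xyz":[0,0,1],"angular":[0,0,0]},
  {"grip":0,"xyz":[0,0,1.5],"angular":[0,0,0]},
  {"grip":0,"xyz":[0,0,1.5],"angular":[0,0,0]},
  {"grip":0,"xyz":[0,0,1.5],"angular":[0,0,0]},
])

```text
time_s: 49.85
tcp_pos: [0.595, -0.2302, 0.0766]
ee_rot: [[-0.924, 0.258, 0.284], [0.246, 0.966, -0.076], [-0.294, -0.001, -0.956]]
wrist_force: [-3.0, 1.6, 5.6]
gripper_width: 0.642
gripper_force: 30.0
```

Contact with the board. I'll release, then back off clear.

Call:
move_arm([
  {"grip":1,"xyz":[0,0,-0.5],"angular":[0,0,0]},
  {"grip":1,"xyz":[0,0,-0.5],"angular":[0,0,0]},
  {"grip":1,"xyz":[0,0,-0.5],"angular":[0,0,0]},
  {"grip":1,"xyz":[0,0,-0.5],"angular":[0,0,0]},
  {"grip":1,"xyz":[3,0,-20],"angular":[0,0,0]},
  {"grip":1,"xyz":[6,0,-50],"angular":[0,0,0]},
  {"grip":1,"xyz":[15,0,-95],"angular":[0,0,0]},
  {"grip":1,"xyz":[30,0,-140],"angular":[0,0,0]},
  {"grip":1,"xyz":[40,0,-170],"angular":[0,0,0]},
  {"grip":1,"xyz":[40,0,-170],"angular":[0,0,0]},
])

```text
time_s: 50.85
tcp_pos: [0.51, -0.2074, 0.2313]
ee_rot: [[-0.922, 0.257, 0.291], [0.245, 0.966, -0.077], [-0.301, 0.0, -0.954]]
wrist_force: [0.5, 0.5, -0.2]
gripper_width: 1.0
gripper_force: 0.0
```

Run:
```python
from h import *
img,K,W=look("wrist"); dispq(K,W,img); cv2.imwrite("pics/w9.png",img[...,::-1])
img,K,W=look("side"); cv2.imwrite("pics/s9.png",img[...,::-1])
```

```text
disp 51.6 -397.1 [ 81. 174.] 9.0 [ 80. 227.]
disp 36.1 104.2 [63. 72.] 90.0 [497. 208.]
disp 36.0 -1.9 [71. 60.] 0.2 [409. 207.]
disp 36.4 -106.5 [71. 57.] 0.2 [322. 207.]
```

View pics/s9.png

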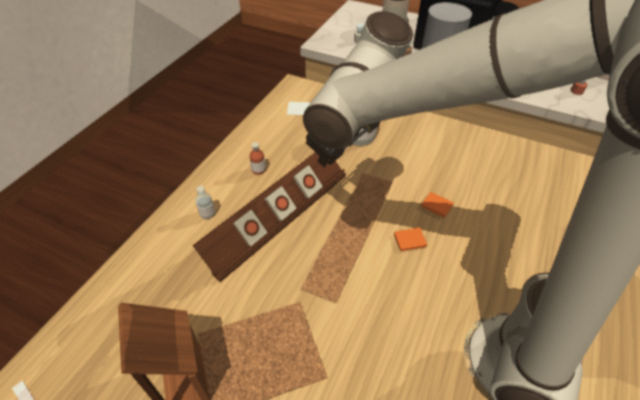

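View pics/w9.png

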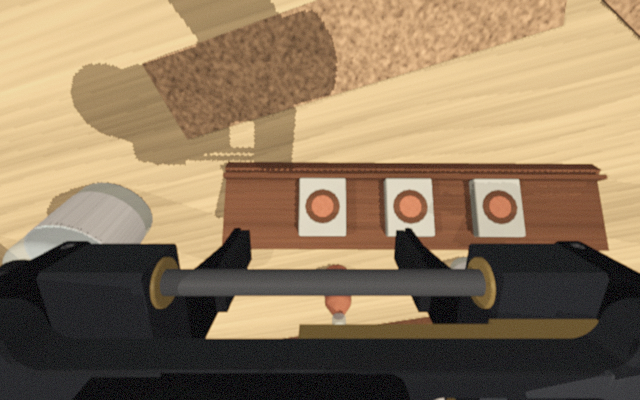

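Both views show three stones in a row on the stand, dish out, at (322,207), (409,207) and (497,208) in the wrist view. All are square on the lip, the strip and pad are empty, the bottles stand, and the gripper is clear.

```bash
python3 -c "
from station import r
print(r.finish_job())"
```

```text
the job is handed in; nothing more can be done
None
```

I turned over all three stones present on the ramp and leaned them side by side on the display stand, dish out, square on the lip and flat on the board; the job is handed in and no verdict came back.

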